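# Load the bench agitator, latch its gate and set the clamp

## Task

Squeeze the thumb lever to lift the agitator's latch bar out of its catch and swing the gate wide open, pull the tray right out, stand every sample pot that is on the bench upright in the tray, and push the tray fully home. Then swing the gate shut so that the latch bar drops into its catch again, and only after that turn the clamp knob until the sprung pointer stands level with the white set mark. Leave the other things on the bench where they are.

Things in the scene. Friction and masses are not known exactly. Their poses are not given: they have to be found in the camera images.
- agitator: the agitator, fixed: a low white machine, flat tops 105 mm above the bench. Origin on the bench under the shut gate's plane, midway across the tray. +x points into the machine, +y towards the gate's hinge. A roof (from 50 mm behind the gate plane, underside 90 mm high) covers the tray bay; beside the bay, to -y, is a console with the clamp knob and gauge on top
- gate_hinge (a point): point on the gate's vertical hinge axis, 64 mm above the bench, 95 mm to +y of the agitator's origin; turns with the gate: the panel runs from the hinge along this frame's -y
- gate (a joint): gate angle: 0 shut, grows as the free end swings out to the agitator's -x (clockwise seen from above), stops at 2.0 rad. Panel 10 mm thick, reaching 177 mm from the hinge, 33 to 95 mm above the bench. Light friction holds it where it is left; with lever and post held pinched it swings with the grip. The tray clears it from about 1.55 rad on
- gate_grip (a point): middle of the gate's fixed grip post: upright dark bar on top of the gate, 16 mm (across the gate) x 10 mm (along it), from 95 to 165 mm above the bench; this point is 142 mm above the bench and 85 mm from the hinge axis. Axes as gate_hinge
- lever_tip (a point): top of the thumb lever: upright steel bar 8 mm thick (along the gate) x 16 mm, 125 mm from the hinge axis, pivot 105 mm and top about 165 mm above the bench; this point 56 mm above the pivot. Pinch it and the grip post together, fingers closing along the gate (51 mm over both, about 33 mm when fully squeezed): it tips towards the fixed post and lifts the bar. 2 N moves it, 20 N is safe
- bar (a joint): latch bar angle: 0 level (in the catch when the gate is shut), grows as the bar's end rises, stops at 0.45 rad; it falls back by its own weight. Clear of the catch above about 0.2 rad. Bar 10 mm square, its end 209 mm from the hinge, 105 mm above the bench when level
- catch_top (a point): top of the fixed steel catch cheek, 112 mm above the bench, just in front of the shut gate's bar: it stops the bar unless lifted. A sloping nose in front of it lets the bar ride up and drop in when the gate is pushed shut
- tray (a joint): tray travel: 0 fully home, grows as it is pulled out to the agitator's -x, stops at 0.160 m. About 1 to 2 N moves it; it stays where left. Behind the shut gate it cannot come out
- tray_handle (a point): grip point of the tray's handle: upright black post on the middle of the tray's front edge, 14 mm (agitator x) x 16 mm (y), top 92 mm above the bench; this point is 80 mm above the bench. At home it stands 23 mm behind the gate plane, open from above. Axes as the agitator's
- tray_in (a point): centre of the tray's inner floor, 34 mm above the bench; inside 150 mm (x) by 140 mm (y), walls 14 mm high above the inner floor; axes as the agitator's, moves with the tray. The handle stands 78 mm from here towards -x
- clamp (a joint): clamp knob angle: grows as it is turned clockwise seen from above; range 0 to 5.4 rad, starts slack. Each rad moves the pointer 10 mm; friction holds it where it is left, about 0.1 N m turns it
- clamp_grip (a point): on the vertical axis of the clamp knob at grip height (142 mm above the bench). The knob's grip is an upright bar 42 mm long along this frame's x, 14 mm thick along y, from 119 to 149 mm above the bench; the frame turns with the knob. Its round flange (44 mm across) lies below
- pointer_tip (a point): the sprung pointer (a steel T 20 mm long, 4 mm wide, on the black gauge strip on the console top, behind the knob); it moves along the agitator's -y as the clamp is tightened; cannot be touched directly. Axes as the agitator's
- mark_tip (a point): the set mark (a white T of the same size) on the same strip, on the knob's side of it, 22 mm from the pointer's line in x; the pointer is level with it when both have the same y in the agitator's frame. It does not move during a run. Axes as the agitator's
- pot1_mid (a point): sample pot: white plastic pot with grey cap, a plain upright cylinder 38 mm across, 38 mm high, about 80 g, heavier at the bottom; this point is its centre, 19 mm above its base; z axis up through the cap. May be absent.
- pot2_mid (a point): sample pot: white plastic pot with grey cap, a plain upright cylinder 38 mm across, 38 mm high, about 80 g, heavier at the bottom; this point is its centre, 19 mm above its base; z axis up through the cap. May be absent.
- pot3_mid (a point): sample pot: white plastic pot with grey cap, a plain upright cylinder 38 mm across, 38 mm high, about 80 g, heavier at the bottom; this point is its centre, 19 mm above its base; z axis up through the cap. May be absent.
- pot4_mid (a point): sample pot: white plastic pot with grey cap, a plain upright cylinder 38 mm across, 38 mm high, about 80 g, heavier at the bottom; this point is its centre, 19 mm above its base; z axis up through the cap. May be absent.
- reagent: bystander: tall amber bottle 64 mm across, 150 mm high; origin under its base
- tipbox: bystander: box 85 x 120 mm, 62 mm high; origin under its base
- cassette1: bystander: flat white test cassette 70 x 22 mm, 6 mm thick; origin under its middle
- cassette2: bystander: flat white test cassette 70 x 22 mm, 6 mm thick; origin under its middle
- tape: bystander: roll of tape lying flat, 90 mm across, 19 mm high; origin under its middle
- jar: bystander: wide jar 68 mm across, 85 mm high; origin under its base

How it is judged (in metres and radians):
On the way, in this order (a step that is already met when the one before it is completed fails the run):
1. latch bar lifted out of its catch while the gate is still shut (value of joint bar above 0.15 rad and value of joint gate below 0.1 rad), for 0.05 s.
2. gate swung wide open (to a right angle or so) (value of joint gate above 1.45 rad), for 0.2 s.
3. tray pulled out (value of joint tray above 0.12 m), for 0.2 s.
4. every pot stands upright in the tray (x of pot1_mid in the frame of tray_in between -0.065 and 0.065 m and y of pot1_mid in the frame of tray_in between -0.06 and 0.06 m and z of pot1_mid in the frame of tray_in between 0.01 and 0.03 m and angle between each of pot1_mid, pot2_mid, pot3_mid, pot4_mid's own z axis and vertical below 0.2 rad and x of pot2_mid in the frame of tray_in between -0.065 and 0.065 m and y of pot2_mid in the frame of tray_in between -0.06 and 0.06 m and z of pot2_mid in the frame of tray_in between 0.01 and 0.03 m and x of pot3_mid in the frame of tray_in between -0.065 and 0.065 m and y of pot3_mid in the frame of tray_in between -0.06 and 0.06 m and z of pot3_mid in the frame of tray_in between 0.01 and 0.03 m and x of pot4_mid in the frame of tray_in between -0.065 and 0.065 m and y of pot4_mid in the frame of tray_in between -0.06 and 0.06 m and z of pot4_mid in the frame of tray_in between 0.01 and 0.03 m), for 0.3 s.
5. tray pushed fully home with the pots in it (all of step 4 and value of joint tray below 0.006 m), for 0.2 s.
6. gate shut and latch bar down in its catch (value of joint gate below 0.05 rad and value of joint bar below 0.08 rad and value of joint tray below 0.006 m), for 0.3 s.
7. pointer level with the set mark, gate latched (y of pointer_tip in the frame of mark_tip between -0.003 and 0.003 m and value of joint gate below 0.05 rad and value of joint bar below 0.08 rad), for 0.3 s.
At the end, for the whole second after the job is handed in: every pot present stands upright (within 0.2 rad) on the tray's floor; tray home within 6 mm; gate shut within 0.05 rad with the latch bar down in its catch (below 0.08 rad); pointer within 3 mm of the set mark (all of step 5 and all of step 7); the robot touches nothing.
It fails at once if a bystander is pushed more than 60 mm away (distance of any of reagent, tipbox, cassette1, cassette2, tape, jar from where it was at the start of the episode above 0.06 m).
Of pot1, pot2, pot3, pot4 only 2 to 4 are there at a start; the rules pass over those that are not, and their reading is None.
At some moment in a run one of pot1, pot2, pot3, pot4 may be knocked a few centimetres aside while the robot is not near it.
Once in a run the grip may slacken for a moment while it holds something.
It also fails if it takes over 210 s, if anything falls off the work surface, if the arm or the gripper's body presses on something with over 40 N, if the wrist force passes 120 N, or if a joint passes its speed limit or range.

## Robot

A 7-joint arm with a two-finger parallel gripper is mounted at the origin on the work surface. World frame = base frame: x ahead of the robot, y to its left, z up, the work surface at z = 0. Lengths are in mm, angles in rad, forces in N, time in s.
With the tool pointing down it reaches from about 425 to 925 mm from the base axis. Payload 6.8 kg.
Tool frame: the origin (TCP) lies at the very end of the fingers, on their centre line; the grasp point (between the pads) lies 19 mm behind it (env.tcp_to_grasp is the distance from the TCP to the grasp point, in mm); z points along the fingers, y is the direction in which the jaws open and shut (so a half turn about z gives the same grasp; the last joint's range is limited). The gripper opens to 88 mm and grips with 3 to 60 N. Pads are 20 mm wide; open, the fingers measure 115 mm over their backs; the gripper's body (75 mm by 178 mm) begins 61 mm behind the grasp point.
Start: joints at [-1.406, 0.477, 0.022, 1.555, -0.011, 1.109, -0.083], TCP at [181.86, 650.057, 222.664] pointing down, gripper open.
Joint ranges: [-2.96, 2.96], [-0.34, 2.1], [-1.41, 1.46], [0.24, 2.44], [-1.37, 4.51], [0.17, 1.92], [-2.96, 2.96]. Speed limits (rad/s): [2.39, 2.39, 3.14, 3.14, 3.14, 3.14, 3.14].

## Interface

Orientations are given as a unit quaternion [x, y, z, w].
In Python, from station import env, viewer gives the robot as it stands. The module is installed in compiled form; this text tells all that it offers.
- The arm moves only by the tool arm_command, never from a script. Its argument "plan" is a list of rows, each a list of 2 entries, a list of its own where there are three numbers: the shift along the tool's x, y, z scaled (see below), then the turn about the tool's z scaled (see below). A call has 1 to 5 rows; each row shifts and turns the pose as measured when the row begins, along the tool's axes as they then stand; what a row does not reach is not made up. The controller multiplies each number of a shift by 0.5 m and each number of a turn by 180 degrees. A row lasts 1/12 s, in which the tool goes at most 41.7 mm and 7.16 degrees, less where a joint would pass 70% of its speed; a pose out of reach is approached as far as the arm can. A call with a number of a shift or a turn outside -1 to 1 is refused whole. A call with a gripper value outside its range is refused whole. "grip" is the opening, from -1 (shut) to 1 (fully open), so that 0 is half open, set as the call begins (left out, the last holds). The fingers move at their own pace and stop on an object; "grip_force" is the grip in N (left out, the last holds). Time passes only in rows, so rows that do not move let the fingers close. It gives the time, the measured TCP pose, the force and the opening at its end, in the units of the state.
- env.state(): the state, without advancing time (a new reading comes with each control period).
- viewer.snapshot(name): name is "side" or "top" or "wrist"; returns the picture (384x512x3 uint8, red, green, blue); there is no depth.
- viewer.calibration(name): a dict with "vertical_fov" (degrees; the focal length in pixels is half the picture's height over the tangent of half this angle, whatever the lens; pixels are square), "cx", "cy" (the principal point, pixels), "position" and "orientation" of the camera in the world; the wrist camera has in their place "hand_eye" (4x4, takes a point from camera to tool coordinates, whose origin is the TCP and whose axes are the flange's). Camera axes: x right, y down, z forward; pixel columns grow to the right and rows downward; lengths in mm; the calibration is good to about 2 mm. A picture is of the moment at which its call begins: read the wrist's pose just before it. calibration takes no time and is no camera call.
- env.sign_off(): hands the job in, once; it reports no verdict.
The state is a dict: "time": time; "joints": joint angles; "joint_vel": joint speeds; "effort": joint torques, N m; "eef_pos": TCP position; "tcp_rot": TCP orientation; "wrist_force": force on the tool from outside, world axes, zero at the start; "moment": the same for the moment, N m; "opening": finger opening in mm.
Only numpy, scipy, OpenCV 4.12 (cv2) and the standard library are available. Lean on these libraries where they do the work, as an engineer would, in place of code of your own. Each camera call takes 0.05 s, during which the arm holds its last target. There are 200 camera calls.

## Working session

There is one attempt and no reset: what is moved stays moved. The work goes in short steps, Python scripts to look and compute and a tool call to move; the robot and the scene stay as the last step left them, time stands still between calls to the robot, and variables do not carry over. Pictures are saved under pics/ and viewed, about 12 in all and at most 16, crops included, and the job is handed in when it is done.

Besides the shell and the picture viewer there is one more tool, called after "Emit:" as name(argument=value, ...) on one line, values as JSON. arm_command: Moves the arm, as the interface text tells. Its arguments: {"type":"object","properties":{"plan":{"type":"array","items":{"type":"array"}},"grip":{"type":"number"},"grip_force":{"type":"number"}},"required":["plan"]}

```bash
ls; mkdir -p pics; python3 - <<'E'
from station import env, viewer
import cv2, numpy as np
print(env.state(), env.tcp_to_grasp)
for n in ("side","top","wrist"):
    print(n, viewer.calibration(n))
    cv2.imwrite(f"pics/{n}0.png", cv2.resize(viewer.snapshot(n)[:,:,::-1],None,fx=1.56,fy=1.56,interpolation=cv2.INTER_CUBIC))
E
```

```text
pics
{'time': 0.0, 'joints': array([-1.40610943,  0.47776938,  0.02235486,  1.55642135, -0.01149578,
        1.1093026 , -0.08311137]), 'joint_vel': array([ 9.78611917e-05, -6.02651941e-04,  1.25231408e-03,  1.91171058e-03,
        5.58871891e-04,  3.29234470e-05,  5.58189371e-04]), 'effort': array([ 1.74217323e-03, -5.82852924e+01,  1.53483622e+00, -2.72597909e+01,
       -5.43257373e-02,  1.69834087e-02,  1.83641523e-04]), 'eef_pos': array([181.72115643, 649.46546283, 221.71533386]), 'tcp_rot': array([ 1.35971398e-01,  9.90712367e-01, -8.84717310e-04, -5.01766691e-05]), 'wrist_force': array([ 0.1263228 , -0.36515604,  0.51207705]), 'moment': array([-0.00957718, -0.01332339, -0.00725894]), 'opening': 87.68641696061759} 18.700000000000003
side {'vertical_fov': 46.82676421473557, 'cx': 259.31026835293795, 'cy': 196.70342876287856, 'position': array([ 338.90245677, -902.4932642 ,  823.10097402]), 'orientation': array([ 0.89832807, -0.11656124,  0.06140067, -0.41910632])}
top {'vertical_fov': 46.82377614413792, 'cx': 245.71238710894718, 'cy': 193.47499815886195, 'position': array([ 464.35953399,  -82.91814941, 1254.02016608]), 'orientation': array([ 0.71400312, -0.69876037,  0.03734863, -0.02320699])}
wrist {'vertical_fov': 62.48611580825801, 'cx': 255.05765686439503, 'cy': 188.1690564991558, 'hand_eye': array([[-3.43687333e-04, -9.53624935e-01, -3.00997283e-01,
         8.23499306e+01],
       [ 9.99999881e-01, -4.32139839e-04,  2.27284558e-04,
        -4.85965911e-01],
       [-3.46817139e-04, -3.00997169e-01,  9.53624970e-01,
        -1.61149821e+02],
       [ 0.00000000e+00,  0.00000000e+00,  0.00000000e+00,
         1.00000000e+00]])}
```

View pics/top0.png

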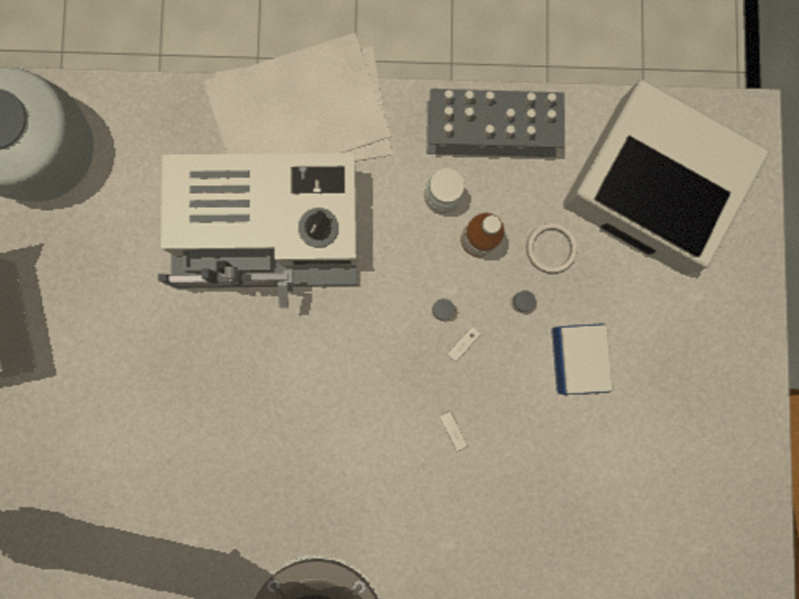

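View pics/side0.png

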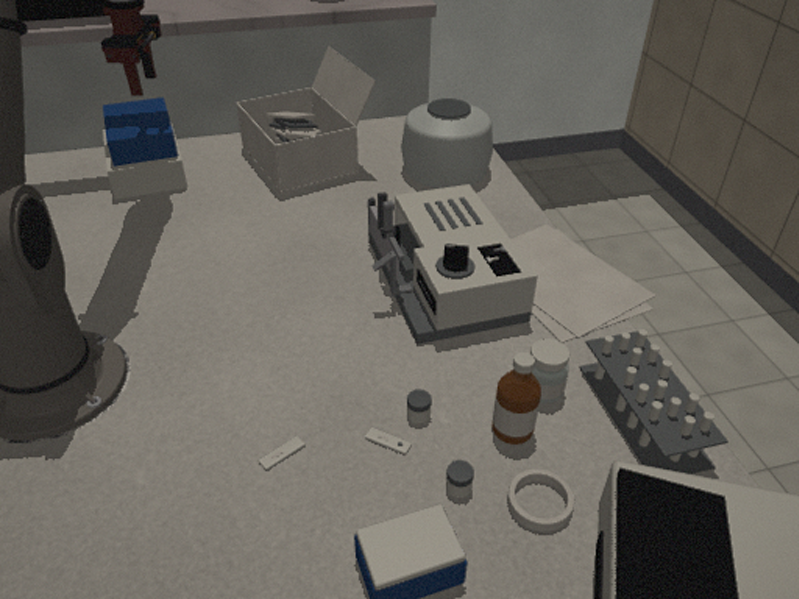

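```bash
cat > h.py <<'E'
from station import env, viewer
import cv2, numpy as np
from scipy.spatial.transform import Rotation as R
def cam(name, st=None):
    c=viewer.calibration(name); f=192/np.tan(np.radians(c["vertical_fov"]/2))
    if name=="wrist":
        st=st or env.state(); H=np.array(c["hand_eye"]); T=np.eye(4)
        T[:3,:3]=R.from_quat(st["tcp_rot"]).as_matrix(); T[:3,3]=st["eef_pos"]; M=T@H
        return f,c["cx"],c["cy"],M[:3,3],M[:3,:3]
    return f,c["cx"],c["cy"],np.array(c["position"]),R.from_quat(c["orientation"]).as_matrix()
def px2w(C,u,v,z):
    f,cx,cy,p,M=C; d=M@np.array([(u-cx)/f,(v-cy)/f,1]); return p+d*(z-p[2])/d[2]
def w2px(C,w):
    f,cx,cy,p,M=C; q=M.T@(np.array(w)-p); return np.array([cx+f*q[0]/q[2],cy+f*q[1]/q[2]])
def snap(name,out,x0=0,y0=0,x1=512,y1=384,s=1.56):
    st=env.state(); im=viewer.snapshot(name)[:,:,::-1]; cv2.imwrite(out.replace('pics/','raw_'),im)
    cv2.imwrite("pics/"+out, cv2.resize(im[y0:y1,x0:x1],None,fx=s,fy=s,interpolation=cv2.INTER_CUBIC)); return cam(name,st)
def tool(dw, st=None):
    "world shift mm -> plan units in tool axes"
    st=st or env.state(); return (R.from_quat(st["tcp_rot"]).inv().apply(dw)/500).round(4)
def yaw(): # direction of tool y (jaws) in world, and tool x
    m=R.from_quat(env.state()["tcp_rot"]).as_matrix(); return np.degrees(np.arctan2(m[1,1],m[0,1])), np.degrees(np.arctan2(m[1,0],m[0,0]))
E
python3 - <<'E'
from h import *
C=snap("top","topc.png",95,90,250,205,5)
s=1.56
for n,u,v,z in [("potA",444,310,38),("potB",524,301,38),("c1",163,154,105),("c2",355,154,105),("c3",355,260,105),("knob",319,226,149),("reagent",487,225,150),("tipbox",583,358,62),("cas1",464,344,6),("cas2",454,431,6)]:
    print(n,px2w(C,(u+.5)/s,(v+.5)/s,z).round(0))
print(yaw())
E
```

```text
potA [ 556. -215.   38.]
potB [ 575. -356.   38.]
c1 [804. 271. 105.]
c2 [813. -53. 105.]
c3 [632. -57. 105.]
knob [679.   2. 149.]
reagent [ 687. -271.  150.]
tipbox [ 476. -454.   62.]
cas1 [ 498. -255.    6.]
cas2 [ 342. -239.    6.]
(np.float64(74.37025353290363), np.float64(164.37025801665786))
```

View pics/topc.png

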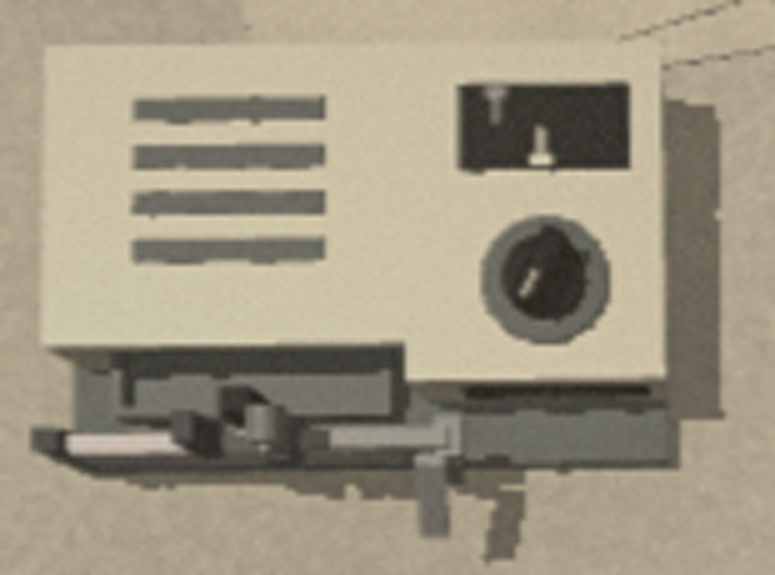

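```bash
python3 - <<'E'
from h import *
C=cam("top")
for n,u,v,z in [("tl",45,45,105),("tr",662,43,105),("br",664,378,105),("post",188,422,165),("lever",263,410,165),("hinge",48,438,95),("catch",440,437,112),("knobflange",545,280,119),("ptr",494,90,106),("mark",541,160,106),("handle",238,392,92)]:
    print(n,px2w(C,95+u/5,90+v/5,z).round(0))
print(tool([408,-579,60]))
E
```

```text
tl [804. 273. 105.]
tr [814. -51. 105.]
br [635. -57. 105.]
post [599. 176. 165.]
lever [606. 139. 165.]
hinge [598. 265.  95.]
catch [601.  58. 112.]
knobflange [683.   6. 119.]
ptr [786.  37. 106.]
mark [749.  11. 106.]
handle [625. 167.  92.]
[-1.0978 -0.8955 -0.1189]
```

Emit:
arm_command(plan=[[[0,0,-0.03],-0.035],[[0,0,-0.03],-0.035],[[0,0,-0.02],-0.027],[[-0.049,-0.058,0],0],[[-0.049,-0.058,0],0]])

```text
time: 0.62
eef_pos: [225.2, 597.2, 260.6]
tcp_rot: [-0.031, 1.0, -0.002, -0.003]
wrist_force: [0.9, -0.5, 0.6]
opening: 88.2
```

Emit:
arm_command(plan=[[[-0.049,-0.058,0],0],[[-0.049,-0.058,0],0],[[-0.049,-0.058,0],0],[[-0.049,-0.058,0],0],[[-0.049,-0.058,0],0]])

```text
time: 1.03
eef_pos: [359.0, 454.9, 260.0]
tcp_rot: [-0.034, 0.999, -0.001, -0.003]
wrist_force: [0.5, 1.7, 0.6]
opening: 87.8
```

Emit:
arm_command(plan=[[[-0.049,-0.058,0],0],[[-0.049,-0.058,0],0],[[-0.049,-0.058,0],0],[[-0.049,-0.058,0],0],[[-0.049,-0.058,0],0]])

```text
time: 1.45
eef_pos: [495.9, 310.1, 259.7]
tcp_rot: [-0.034, 0.999, -0.001, -0.003]
wrist_force: [0.3, 0.6, 0.5]
opening: 88.2
```

Emit:
arm_command(plan=[[[-0.049,-0.058,0],0],[[-0.049,-0.058,0],0],[[-0.049,-0.058,0],0],[[0,0,0],0],[[0,0,0],0]])

```text
time: 1.87
eef_pos: [583.9, 212.7, 259.1]
tcp_rot: [-0.027, 1.0, -0.003, -0.002]
wrist_force: [-1.2, 0.9, -0.1]
opening: 87.8
```

Emit:
arm_command(plan=[[[-0.02,-0.055,0],0],[[-0.01,-0.055,0],0],[[0,0,0],0],[[0,0,0],0]])

```text
time: 2.2
eef_pos: [601.1, 159.1, 258.3]
tcp_rot: [-0.029, 1.0, -0.003, -0.003]
wrist_force: [0.9, 0.4, 0.8]
opening: 87.8
```

```bash
python3 - <<'E'
from h import *
C=snap("wrist","w1.png")
print(env.state()["eef_pos"],yaw())
for p in [(599,176,165),(606,139,165),(601,58,112),(598,265,95),(683,6,119)]: print(p,w2px(C,p)*1.56)
E
```

```text
[601.13990525 158.66572561 258.368338  ] (np.float64(93.26677680008231), np.float64(-176.7353047629517))
(599, 176, 165) [431.36473919 296.39580257]
(606, 139, 165) [362.60138641 304.84032629]
(601, 58, 112) [242.92449681 264.27715211]
(598, 265, 95) [556.22999766 271.27049105]
(683, 6, 119) [167.07020411 380.1323571 ]
```

View pics/w1.png

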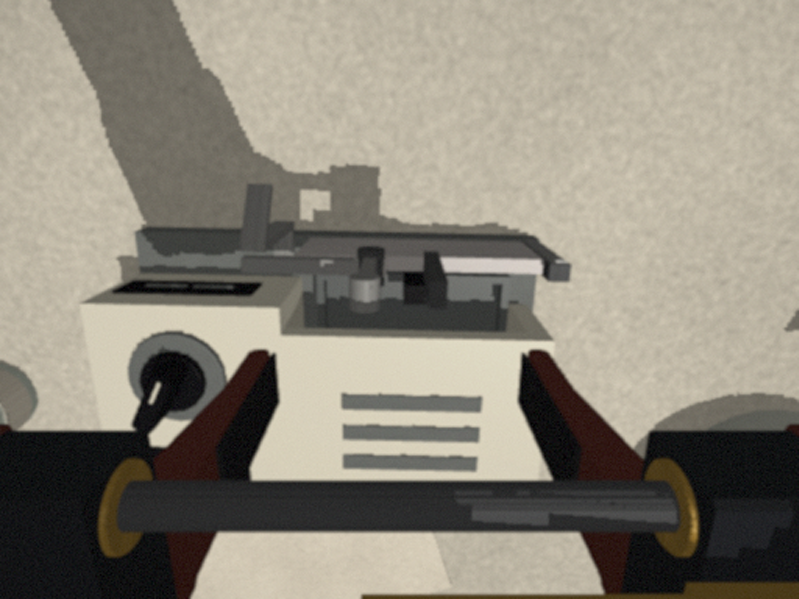

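Emit:
arm_command(plan=[[[0,0.002,0.07],0.008],[[0,0,0.07],0],[[0,0,0.07],0],[[0,0,0.04],0],[[0,0,0],0]])

```text
time: 2.67
eef_pos: [600.0, 169.6, 132.3]
tcp_rot: [-0.021, 1.0, 0.0, 0.0]
wrist_force: [-0.6, -0.8, 0.0]
opening: 88.0
```

```bash
python3 - <<'E'
from h import *
C=snap("wrist","w2.png"); s=env.state()
print(s["eef_pos"],yaw(),s["wrist_force"])
E
```

```text
[600.54827223 170.22360128 133.96009563] (np.float64(92.38375535735717), np.float64(-177.6164314907188)) [-0.17073724  0.64648599  0.15460611]
```

View pics/w2.png

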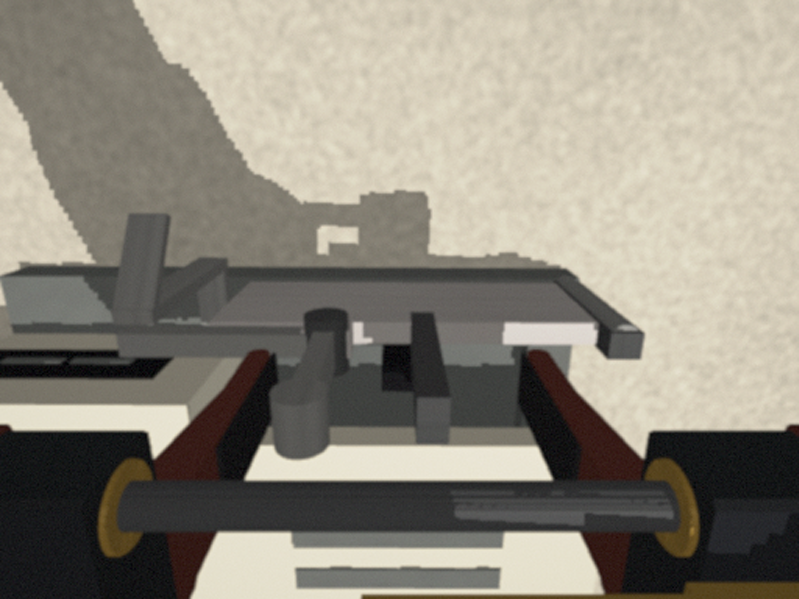

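```bash
python3 - <<'E'
from h import *
C=cam("wrist")
for p in [(433,403),(433,441),(300,395),(302,455)]: print(p,px2w(C,p[0]/1.56,p[1]/1.56,165).round(1))
E
```

```text
(433, 403) [592.7 179.6 165. ]
(433, 441) [605.8 180.5 165. ]
(300, 395) [591.7 140.2 165. ]
(302, 455) [612.4 140.4 165. ]
```

Emit:
arm_command(plan=[[[0,0.001,0.02],0.003],[[0,0,0],0],[[0,0,0],0]])

```text
time: 2.97
eef_pos: [601.9, 174.3, 126.8]
tcp_rot: [-0.017, 1.0, 0.002, 0.003]
wrist_force: [-0.2, 0.1, 0.3]
opening: 87.9
```

Emit:
arm_command(plan=[[[0,0,0],0],[[0,0,0],0],[[0,0,0],0],[[0,0,0],0],[[0,0,0],0]], grip=-1, grip_force=18)

```text
time: 3.38
eef_pos: [604.0, 174.0, 130.9]
tcp_rot: [-0.017, 1.0, 0.003, 0.006]
wrist_force: [-0.4, -0.8, -0.2]
opening: 58.0
```

Emit:
arm_command(plan=[[[0,0,0],0],[[0,0,0],0],[[0,0,0],0],[[0,0,0],0],[[0,0,0],0]])

```text
time: 3.8
eef_pos: [604.5, 167.0, 130.9]
tcp_rot: [-0.015, 1.0, -0.001, 0.006]
wrist_force: [0.1, 0.7, -0.1]
opening: 36.2
```

Emit:
arm_command(plan=[[[0,0,0.008],0],[[0,0,0.004],0],[[0,0,0],0],[[0,0,0],0]])

```text
time: 4.13
eef_pos: [604.5, 167.1, 130.6]
tcp_rot: [-0.015, 1.0, -0.001, 0.006]
wrist_force: [1.2, -0.7, -4.3]
opening: 35.9
```

```bash
python3 - <<'E'
from h import *
C=snap("side","s1.png",200,90,380,230,4.4); s=env.state()
print(s["eef_pos"],yaw(),s["wrist_force"],s["opening"],s["tcp_rot"])
E
```

```text
[604.57606748 167.09150794 130.51865453] (np.float64(91.68727747327408), np.float64(-178.31187563552464)) [-1.52573953 -0.75669023  1.66439209] 35.908094888339676 [-1.47272085e-02  9.99876078e-01 -5.87796464e-04  5.53106564e-03]
```

View pics/s1.png

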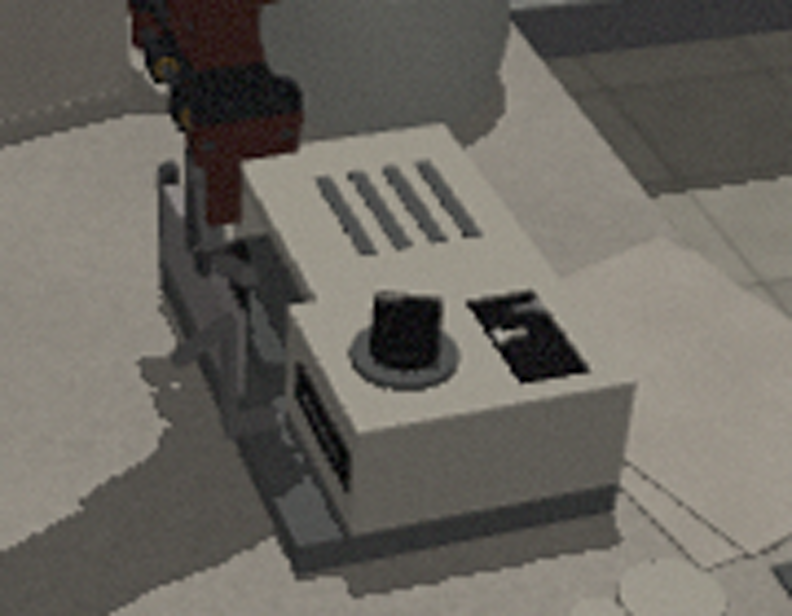

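Emit:
arm_command(plan=[[[0.0205,0.001,0.002],0.033],[[0.0205,0.001,0.001],0.033],[[0.0205,0.001,0],0.033]])

```text
time: 4.43
eef_pos: [576.4, 168.1, 130.6]
tcp_rot: [0.144, 0.989, -0.001, 0.007]
wrist_force: [-3.2, -1.0, 3.3]
opening: 35.8
```

Emit:
arm_command(plan=[[[0.0205,0.001,0],0.033],[[0.0205,0.001,0],0.033],[[0.0205,0.001,0],0.033]])

```text
time: 4.68
eef_pos: [545.8, 179.2, 130.5]
tcp_rot: [0.303, 0.953, -0.002, 0.006]
wrist_force: [-3.1, -1.2, 4.9]
opening: 36.2
```

```bash
python3 - <<'E'
from h import *
s=env.state()
print(s["eef_pos"],yaw(),s["wrist_force"],s["opening"],s["tcp_rot"])
E
```

```text
[545.8188369  179.22063421 130.50025534] (np.float64(54.73185628696045), np.float64(144.73165225609475)) [-3.14736084 -1.23319723  4.90514467] 36.194817455607534 [ 0.30293164  0.95299195 -0.00174938  0.00597548]
```

Emit:
arm_command(plan=[[[0.0205,0.001,0],0.033],[[0.0205,0.001,0],0.033],[[0.0205,0.001,0],0.033],[[0.0205,0.001,0],0.033],[[0.0205,0.001,0],0.033]])

```text
time: 5.1
eef_pos: [508.1, 217.4, 130.5]
tcp_rot: [0.548, 0.837, -0.004, 0.004]
wrist_force: [-1.3, -1.9, 3.1]
opening: 35.7
```

Emit:
arm_command(plan=[[[0.0205,0.001,0],0.033],[[0.0205,0.001,0],0.033],[[0.0205,0.001,0],0.033],[[0.0205,0.001,0],0.033]])

```text
time: 5.43
eef_pos: [496.1, 258.6, 130.6]
tcp_rot: [0.716, 0.698, -0.005, 0.002]
wrist_force: [-0.9, -2.0, 4.5]
opening: 35.9
```

```bash
python3 - <<'E'
from h import *
s=env.state()
print(s["eef_pos"],yaw(),s["wrist_force"],s["opening"],s["tcp_rot"])
E
```

```text
[496.06541802 258.63754373 130.55532808] (np.float64(-1.427023412150807), np.float64(88.57527607110994)) [-0.8993029  -1.97845665  4.52236866] 35.85355646513974 [ 0.71583914  0.69824268 -0.00510649  0.00232647]
```

Emit:
arm_command(plan=[[[0.0205,0.001,0],0.033],[[0.0205,0.001,0],0.033],[[0,0,0],0],[[0,0,0],0]])

```text
time: 5.77
eef_pos: [497.6, 282.6, 130.5]
tcp_rot: [0.787, 0.617, -0.005, 0.002]
wrist_force: [-0.7, -4.7, 4.0]
opening: 35.8
```

Emit:
arm_command(plan=[[[0,0,0],0],[[0,0,0],0],[[0,0,0],0],[[0,0,0],0],[[0,0,0],0]], grip=1)

```text
time: 6.18
eef_pos: [497.1, 282.8, 130.3]
tcp_rot: [0.784, 0.62, -0.004, 0.001]
wrist_force: [-0.1, 0.1, -0.9]
opening: 65.4
```

Emit:
arm_command(plan=[[[0,0,0],0],[[0,0,0],0],[[0,0,0],0],[[0,0,-0.06],0],[[0,0,-0.08],0]])

```text
time: 6.6
eef_pos: [493.4, 280.2, 194.9]
tcp_rot: [0.784, 0.62, -0.011, 0.002]
wrist_force: [1.2, 0.9, 0.4]
opening: 87.7
```

Emit:
arm_command(plan=[[[0,0,-0.08],0],[[0,0,-0.06],0],[[0,0,0],0]])

```text
time: 6.85
eef_pos: [497.1, 281.3, 273.5]
tcp_rot: [0.785, 0.62, -0.008, 0.002]
wrist_force: [1.0, 0.5, 0.4]
opening: 87.5
```

```bash
python3 - <<'E'
from h import *
C=snap("top","t2.png",60,90,400,290,2.3)
s=env.state()
print(s["eef_pos"],yaw(),s["wrist_force"],s["opening"],s["tcp_rot"])
E
```

```text
[496.12309895 280.96095194 271.22759687] (np.float64(-13.371099358612943), np.float64(76.63630339174678)) [-0.17223367  0.0256292   1.36910035] 87.63190918621835 [ 0.78456664  0.61997591 -0.00896366  0.00216993]
```

View pics/t2.png

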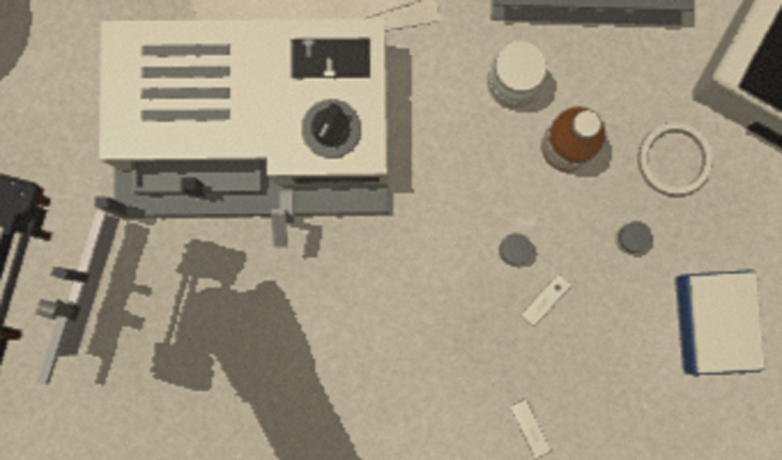

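Emit:
arm_command(plan=[[[0,0,0],-0.039],[[0,0,0],-0.039],[[0,0,0],-0.039],[[0,0,0],-0.039],[[0,0,0],-0.039]])

```text
time: 7.32
eef_pos: [493.5, 280.3, 265.9]
tcp_rot: [0.555, 0.832, -0.012, -0.002]
wrist_force: [-0.9, -0.7, -0.3]
opening: 87.9
```

Emit:
arm_command(plan=[[[0,0,0],-0.039],[[0,0,0],-0.039],[[0,0,0],-0.039],[[0,0,0],-0.039],[[0,0,0],-0.039]])

```text
time: 7.73
eef_pos: [489.5, 278.1, 257.1]
tcp_rot: [0.273, 0.962, -0.016, -0.009]
wrist_force: [-0.3, 1.1, -0.5]
opening: 87.4
```

Emit:
arm_command(plan=[[[0,0,0],-0.039],[[0,0,0],-0.039],[[0,0,0],-0.039],[[0,0,0],-0.03],[[0,0,0],0]])

```text
time: 8.15
eef_pos: [485.3, 275.7, 248.1]
tcp_rot: [0.037, 0.999, -0.017, -0.018]
wrist_force: [0.3, 0.5, 0.3]
opening: 88.1
```

```bash
python3 - <<'E'
from h import *
s=env.state()
print(s["eef_pos"],yaw(),s["tcp_rot"],s["joints"].round(2))
print(px2w(cam("top"),143.5,169.6,92))
print(tool(np.array([624,169,200])-s["eef_pos"]))
E
```

```text
[485.32761649 275.70572246 248.08831595] (np.float64(85.81517498547062), np.float64(175.74613883363233)) [ 0.03680131  0.99902122 -0.01692365 -0.0177726 ] [-0.93  0.3   0.37  1.79 -0.11  1.12  0.98]
[621.37589492 164.97521994  92.        ]
[-0.2955 -0.1891  0.0928]
```

Emit:
arm_command(plan=[[[-0.05,-0.032,0.016],-0.016],[[-0.05,-0.032,0.016],-0.016],[[-0.05,-0.032,0.016],0],[[-0.05,-0.032,0.016],0],[[-0.05,-0.032,0.016],0]], grip=0.3)

```text
time: 8.57
eef_pos: [605.1, 198.4, 199.2]
tcp_rot: [-0.016, 1.0, -0.015, -0.023]
wrist_force: [-0.3, 0.4, -0.3]
opening: 59.1
```

Emit:
arm_command(plan=[[[-0.046,-0.029,0.01],0],[[0,0,0],0],[[0,0,0],0]])

```text
time: 8.82
eef_pos: [631.2, 176.5, 186.6]
tcp_rot: [-0.007, 0.999, -0.018, -0.026]
wrist_force: [-0.6, 1.2, -1.2]
opening: 57.2
```

```bash
python3 - <<'E'
from h import *
C=snap("wrist","w3.png")
s=env.state()
print(s["eef_pos"],yaw(),s["tcp_rot"],s["opening"],w2px(C,[624,169,92])*1.56)
print(tool(np.array([624,169,100])-s["eef_pos"]))
E
```

```text
[630.88735948 176.05125095 186.56729671] (np.float64(90.86898372516251), np.float64(-179.23895285506276)) [-0.0071089   0.99947651 -0.01847487 -0.02558993] 56.97154206740699 [391.61666271 292.11330231]
[ 0.005  -0.0076  0.174 ]
```

View pics/w3.png

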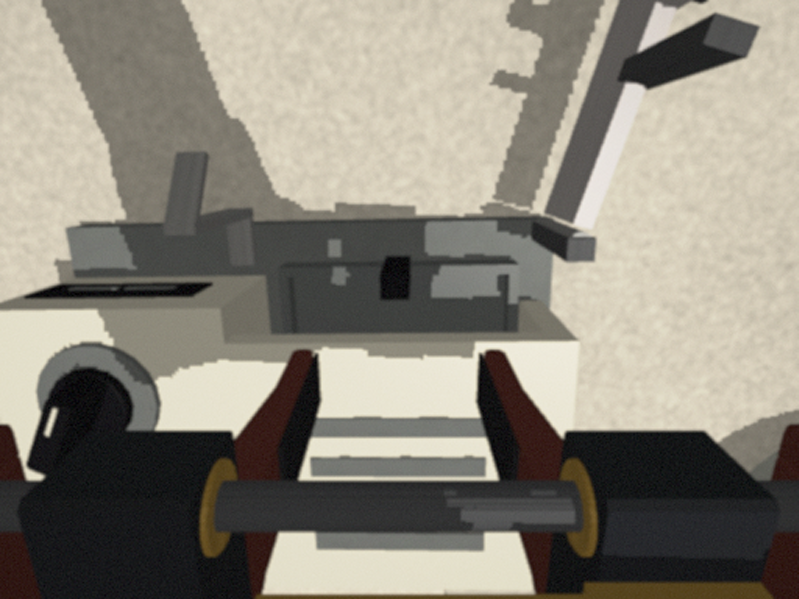

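Emit:
arm_command(plan=[[[0.008,-0.004,0.045],0],[[0,0,0.045],0],[[0,0,0.045],0],[[0,0,0.03],0],[[0,0,0],0]])

```text
time: 9.28
eef_pos: [618.9, 176.3, 102.4]
tcp_rot: [-0.006, 1.0, -0.017, -0.025]
wrist_force: [-0.1, -0.4, -0.1]
opening: 57.2
```

```bash
python3 - <<'E'
from h import *
s=env.state()
print(s["eef_pos"],yaw(),s["tcp_rot"],s["opening"],s["wrist_force"])
print(tool(np.array([622,171,62])-s["eef_pos"]))
E
```

```text
[618.90511848 176.27464607 102.43513315] (np.float64(90.77725930206002), np.float64(-179.31857621415)) [-0.00636191  0.99952312 -0.01666714 -0.02520461] 57.18826656882761 [-0.14007105 -0.39786654 -0.12722063]
[-0.0101 -0.008   0.0808]
```

Emit:
arm_command(plan=[[[-0.006,-0.007,0.03],0],[[-0.004,-0.002,0.03],0],[[0,0,0.02],0],[[0,0,0],0]])

```text
time: 9.62
eef_pos: [620.1, 175.1, 62.5]
tcp_rot: [-0.008, 1.0, -0.015, -0.025]
wrist_force: [-0.1, -0.0, -0.1]
opening: 57.3
```

Emit:
arm_command(plan=[[[0,0,0],0],[[0,0,0],0],[[0,0,0],0],[[0,0,0],0],[[0,0,0],0]], grip=-1, grip_force=20)

```text
time: 10.03
eef_pos: [621.1, 175.9, 65.0]
tcp_rot: [-0.008, 1.0, -0.015, -0.024]
wrist_force: [1.4, -9.6, -3.9]
opening: 27.3
```

Emit:
arm_command(plan=[[[0,0,0],0],[[0,0,0],0],[[0,0,0],0],[[0,0,0],0]])

```text
time: 10.37
eef_pos: [621.2, 170.3, 65.2]
tcp_rot: [-0.006, 1.0, -0.018, -0.024]
wrist_force: [-0.6, 0.7, -2.1]
opening: 16.0
```

Emit:
arm_command(plan=[[[0.04,-0.001,0.002],0],[[0.05,-0.001,0.0025],0],[[0.05,-0.001,0.0025],0],[[0.05,-0.001,0.0025],0],[[0.05,-0.001,0.0025],0]])

```text
time: 10.78
eef_pos: [506.5, 166.2, 65.1]
tcp_rot: [-0.005, 1.0, -0.017, -0.017]
wrist_force: [2.7, -2.9, -0.1]
opening: 16.1
```

Emit:
arm_command(plan=[[[0.05,-0.001,0.0025],0],[[0.04,-0.001,0.002],0],[[0,0,0],0]])

```text
time: 11.03
eef_pos: [458.5, 164.6, 65.3]
tcp_rot: [-0.006, 1.0, -0.016, -0.015]
wrist_force: [1.3, -3.8, -10.1]
opening: 16.4
```

```bash
python3 - <<'E'
from h import *
s=env.state()
print(s["eef_pos"],yaw(),s["tcp_rot"],s["opening"],s["wrist_force"])
E
```

```text
[458.50630089 164.58407148  65.32485228] (np.float64(90.73300220963219), np.float64(-179.32118436651524)) [-0.00615871  0.99974411 -0.01600723 -0.01474966] 16.399360568284994 [  1.31160158  -3.83762565 -10.11999574]
```

Emit:
arm_command(plan=[[[0,0,0],0],[[0,0,0],0],[[0,0,0],0],[[0,0,0],0],[[0,0,0],0]], grip=0.4)

```text
time: 11.45
eef_pos: [460.4, 168.8, 66.8]
tcp_rot: [-0.007, 1.0, -0.013, -0.013]
wrist_force: [-0.4, 0.3, 0.0]
opening: 46.2
```

Emit:
arm_command(plan=[[[0,0,-0.04],0],[[0,0,-0.07],0],[[0,0,-0.07],0],[[0,0,-0.07],0],[[0,0,0],0]])

```text
time: 11.87
eef_pos: [464.6, 172.4, 195.1]
tcp_rot: [-0.007, 1.0, -0.015, -0.016]
wrist_force: [1.9, 0.4, -0.4]
opening: 61.9
```

```bash
python3 - <<'E'
from h import *
s=env.state()
print(s["eef_pos"],yaw(),s["tcp_rot"],s["opening"],s["wrist_force"])
print(tool(np.array([553,-215,200])-s["eef_pos"]))
snap("top","t3.png",60,90,400,290,2.3)
E
```

```text
[464.6418066  172.44473112 195.10976335] (np.float64(90.783216859683), np.float64(-179.27120638922847)) [-0.00659578  0.99974071 -0.01523479 -0.01558574] 61.8903363445423 [ 1.87517192  0.40309886 -0.35395487]
[-0.1665 -0.7772  0.0085]
```

View pics/t3.png

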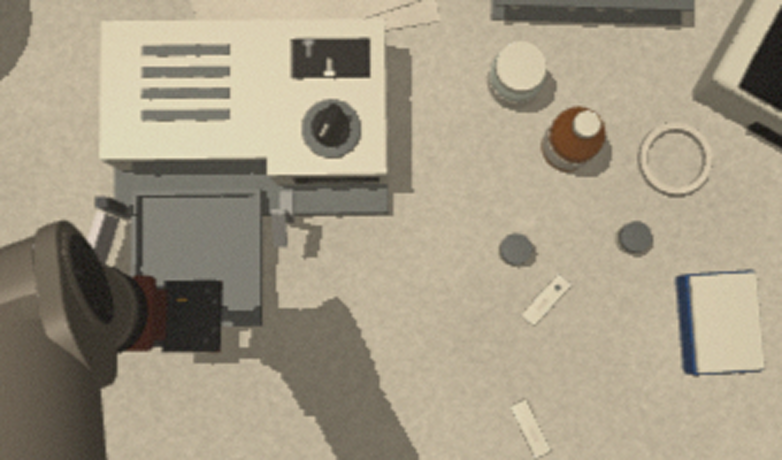

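Emit:
arm_command(plan=[[[-0.017,-0.078,0],0],[[-0.017,-0.078,0],0],[[-0.017,-0.078,0],0],[[-0.017,-0.078,0],0],[[-0.017,-0.078,0],0]], grip=0.7)

```text
time: 12.33
eef_pos: [510.0, -16.4, 193.5]
tcp_rot: [-0.018, 1.0, -0.014, -0.018]
wrist_force: [0.6, 0.3, 0.3]
opening: 75.0
```

Emit:
arm_command(plan=[[[-0.017,-0.078,0],0],[[-0.017,-0.078,0],0],[[-0.017,-0.078,0],0],[[-0.017,-0.06,0],0],[[0,0,0],0]])

```text
time: 12.75
eef_pos: [547.8, -178.2, 190.7]
tcp_rot: [-0.014, 1.0, -0.016, -0.021]
wrist_force: [-0.5, -1.0, 1.1]
opening: 74.7
```

```bash
python3 - <<'E'
from h import *
C=snap("wrist","w4.png")
s=env.state()
print(s["eef_pos"],yaw(),s["tcp_rot"],s["opening"])
print(w2px(C,[556,-215,38])*1.56,w2px(C,[575,-356,38])*1.56)
print(px2w(cam("top"),60+202/2.3,90+253/2.3,34))
E
```

```text
[ 547.0290489  -175.49145132  190.09004506] (np.float64(91.67707260141671), np.float64(-178.39790726547972)) [-0.0143026   0.99954408 -0.01511273 -0.02187864] 74.53578545630587
[350.50176724 289.08525914] [144.54244655 308.8378343 ]
[545.3827404  162.13926085  34.        ]
```

View pics/w4.png

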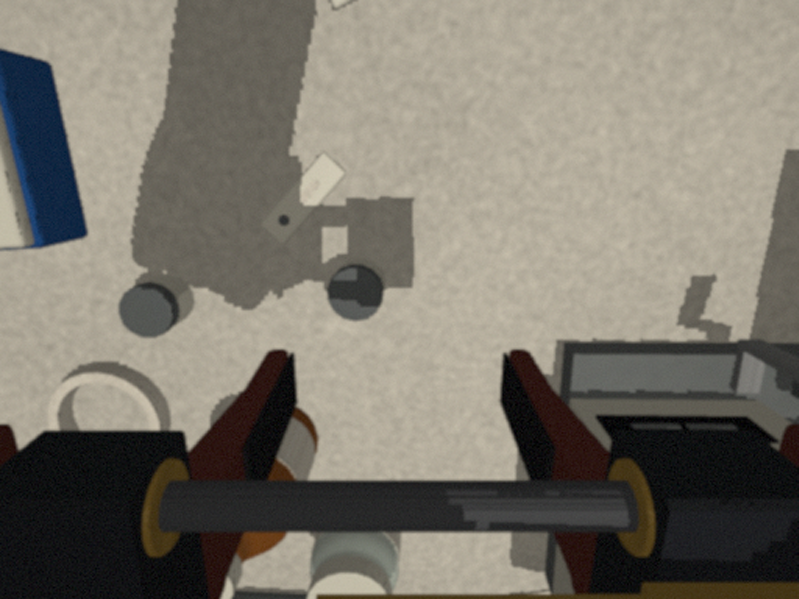

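```bash
python3 - <<'E'
from h import *
s=env.state()
print(tool(np.array([557,-212,60])-s["eef_pos"]))
E
```

```text
[-0.0294 -0.0658  0.2612]
```

Emit:
arm_command(plan=[[[-0.01,-0.033,0.05],0],[[-0.01,-0.033,0.06],0],[[-0.009,0,0.06],0],[[0,0,0.06],0],[[0,0,0.025],0]])

```text
time: 13.22
eef_pos: [559.7, -206.7, 56.7]
tcp_rot: [-0.017, 1.0, -0.013, -0.02]
wrist_force: [-0.5, -0.2, -0.2]
opening: 74.9
```

```bash
python3 - <<'E'
from h import *
s=env.state()
print(s["eef_pos"],s["wrist_force"],tool(np.array([558,-212,9])-s["eef_pos"]))
E
```

```text
[ 559.65315324 -206.68111719   56.68758279] [-0.53368708 -0.17983297 -0.24469482] [-0.0003 -0.0081  0.0957]
```

Emit:
arm_command(plan=[[[0,-0.006,0.03],0],[[0,-0.002,0.03],0],[[0,0,0.025],0],[[0,0,0.01],0],[[0,0,0],0]])

```text
time: 13.63
eef_pos: [554.0, -203.5, 1.1]
tcp_rot: [-0.02, 0.999, -0.01, -0.026]
wrist_force: [-3.5, -3.7, 16.6]
opening: 74.4
```

Emit:
arm_command(plan=[[[0,0,0],0],[[0,0,0],0],[[0,0,0],0],[[0,0,0],0],[[0,0,0],0]], grip=-1, grip_force=20)

```text
time: 14.05
eef_pos: [555.0, -199.8, 1.7]
tcp_rot: [-0.022, 0.999, -0.009, -0.025]
wrist_force: [-0.3, -0.4, 0.5]
opening: 45.3
```

Emit:
arm_command(plan=[[[0,0,0],0],[[0,0,0],0],[[0,0,0],0],[[0,0,0],0]])

```text
time: 14.38
eef_pos: [555.1, -199.7, 1.8]
tcp_rot: [-0.022, 0.999, -0.009, -0.025]
wrist_force: [-0.5, -0.5, 0.9]
opening: 37.9
```

```bash
python3 - <<'E'
from h import *
s=env.state()
print(s["eef_pos"],s["wrist_force"],s["opening"],s["tcp_rot"])
E
```

```text
[ 555.08720034 -199.70522319    1.79753669] [-0.46016314 -0.49984634  0.86774999] 37.908402464784864 [-0.0216061   0.99940947 -0.00904491 -0.02514114]
```

Emit:
arm_command(plan=[[[0,0,-0.03],0],[[0,0,-0.06],0],[[0,0,-0.08],0],[[0,0,-0.08],0],[[0,0,-0.05],0]], grip_force=30)

```text
time: 14.8
eef_pos: [556.6, -194.1, 148.6]
tcp_rot: [-0.022, 0.999, -0.007, -0.034]
wrist_force: [0.9, 0.4, -2.2]
opening: 37.3
```

Emit:
arm_command(plan=[[[-0.001,0.05,0],0],[[-0.001,0.07,0],0],[[-0.001,0.07,0],0],[[-0.001,0.07,0],0],[[-0.001,0.07,0],0]])

```text
time: 15.22
eef_pos: [555.8, -35.2, 154.2]
tcp_rot: [-0.013, 1.0, -0.01, -0.027]
wrist_force: [1.0, -0.0, -0.3]
opening: 37.9
```

Emit:
arm_command(plan=[[[0,0.07,0],0],[[0,0.07,0],0],[[0,0.07,0],0],[[0,0.07,0],0],[[0,0.06,0],0]])

```text
time: 15.63
eef_pos: [547.9, 144.8, 150.2]
tcp_rot: [-0.013, 0.999, -0.009, -0.029]
wrist_force: [0.2, 0.4, -1.1]
opening: 37.4
```

```bash
python3 - <<'E'
from h import *
s=env.state()
print(s["eef_pos"],s["wrist_force"],s["opening"],s["tcp_rot"],yaw(),tool(np.array([573,167,80])-s["eef_pos"]))
E
```

```text
[547.9028993  144.8268596  150.23885674] [ 0.18659301  0.36311099 -1.06007824] 37.43522573982018 [-0.01309342  0.99946968 -0.00874063 -0.02850476] (np.float64(91.52854487104749), np.float64(-178.52637548288808)) [-0.0593  0.0453  0.1366]
```

Emit:
arm_command(plan=[[[-0.03,0.025,0],0],[[-0.03,0.02,0.03],0],[[0,0,0.05],0],[[0,0,0.05],0],[[0,0,0],0]])

```text
time: 16.05
eef_pos: [571.6, 183.7, 80.2]
tcp_rot: [-0.022, 0.999, -0.005, -0.029]
wrist_force: [-1.5, -0.7, -0.2]
opening: 37.6
```

```bash
python3 - <<'E'
from h import *
C=snap("wrist","w5.png")
s=env.state()
print(s["eef_pos"],s["wrist_force"],s["opening"],s["tcp_rot"],tool(np.array([573,167,38])-s["eef_pos"]))
print(w2px(C,[540,168,34])*1.56)
E
```

```text
[572.71745261 183.57897986  82.20836037] [-0.35739295  0.06450017 -0.68467137] 37.62333820536444 [-0.02203636  0.99935218 -0.00500116 -0.028011  ] [-0.0041 -0.0324  0.0886]
[367.67787106 264.84838401]
```

View pics/w5.png

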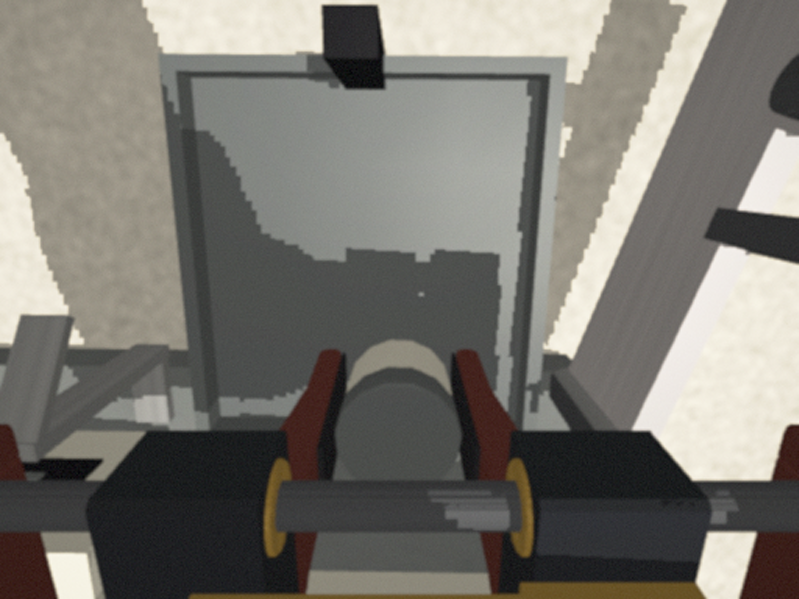

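Emit:
arm_command(plan=[[[0,-0.02,0.03],0],[[0,-0.012,0.03],0],[[0,0,0.015],0],[[0,0,0],0]])

```text
time: 16.43
eef_pos: [573.8, 166.9, 48.5]
tcp_rot: [-0.022, 0.999, -0.004, -0.026]
wrist_force: [-1.3, -0.1, -0.5]
opening: 37.8
```

```bash
python3 - <<'E'
from h import *
s=env.state()
print(s["eef_pos"],s["wrist_force"],s["opening"],s["tcp_rot"],tool(np.array([573,167,37])-s["eef_pos"]))
E
```

```text
[573.77985867 166.88994579  48.49757598] [-1.27632776 -0.12838227 -0.47509521] 37.827739029469534 [-0.02150858  0.99942459 -0.00409375 -0.02590585] [0.0004 0.0004 0.023 ]
```

Emit:
arm_command(plan=[[[0,0,0.012],0],[[0,0,0.009],0],[[0,0,0],0]])

```text
time: 16.68
eef_pos: [575.1, 167.5, 40.4]
tcp_rot: [-0.021, 0.999, -0.003, -0.024]
wrist_force: [-0.7, 1.6, -1.1]
opening: 37.4
```

Emit:
arm_command(plan=[[[0,0,0],0],[[0,0,0],0],[[0,0,0],0],[[0,0,0],0]], grip=0.4)

```text
time: 17.02
eef_pos: [576.4, 168.9, 42.3]
tcp_rot: [-0.022, 1.0, -0.002, -0.023]
wrist_force: [0.6, -0.1, 0.5]
opening: 60.0
```

Emit:
arm_command(plan=[[[0,0,-0.03],0],[[0,0,-0.06],0],[[0,0,-0.07],0],[[0,0,-0.07],0],[[0,0,0],0]])

```text
time: 17.43
eef_pos: [580.5, 169.2, 160.3]
tcp_rot: [-0.022, 0.999, -0.004, -0.025]
wrist_force: [1.0, 0.9, 0.4]
opening: 61.7
```

```bash
python3 - <<'E'
from h import *
s=env.state()
print(s["eef_pos"],s["wrist_force"],s["opening"],s["tcp_rot"],tool(np.array([572,-353,190])-s["eef_pos"]))
E
```

```text
[580.46486854 169.24536296 160.31173153] [0.95667824 0.8952313  0.37849184] 61.65400427540102 [-0.02168192  0.99944727 -0.00350611 -0.02495517] [ 0.0649 -1.0431 -0.05  ]
```

Dropped in a few mm. Now to pot B.

Emit:
arm_command(plan=[[[0.005,-0.07,-0.015],0],[[0.005,-0.075,-0.01],0],[[0.005,-0.075,-0.01],0],[[0.005,-0.075,-0.005],0],[[0.005,-0.075,0],0]], grip=0.7)

```text
time: 17.85
eef_pos: [580.5, -8.1, 184.7]
tcp_rot: [-0.033, 0.999, 0.0, -0.021]
wrist_force: [0.8, 0.9, 0.3]
opening: 74.3
```

Emit:
arm_command(plan=[[[0.005,-0.075,0],0],[[0.005,-0.075,0],0],[[0.005,-0.075,0],0],[[0.005,-0.075,0],0],[[0.005,-0.075,0],0]])

```text
time: 18.27
eef_pos: [579.4, -204.2, 185.4]
tcp_rot: [-0.034, 0.999, 0.001, -0.02]
wrist_force: [0.8, 0.3, -0.7]
opening: 74.7
```

Emit:
arm_command(plan=[[[0.005,-0.075,0],0],[[0.005,-0.075,0],0],[[0.005,-0.05,0],0],[[0,0,0],0]])

```text
time: 18.6
eef_pos: [574.6, -319.4, 185.5]
tcp_rot: [-0.029, 0.999, -0.002, -0.019]
wrist_force: [-0.6, -0.2, 1.1]
opening: 74.7
```

```bash
python3 - <<'E'
from h import *
C=snap("wrist","w6.png")
s=env.state()
print(s["eef_pos"],s["wrist_force"],s["opening"],s["tcp_rot"],tool(np.array([575,-353,60])-s["eef_pos"]))
print(w2px(C,[575,-353,38])*1.56)
E
```

```text
[ 575.02366081 -317.13744837  185.32104716] [-0.34192354 -0.39557004  0.26621059] 74.9584004187245 [-2.91132724e-02  9.99385185e-01 -9.95224830e-04 -1.95109899e-02] [-0.0056 -0.0714  0.2507]
[347.76996274 277.81949471]
```

View pics/w6.png

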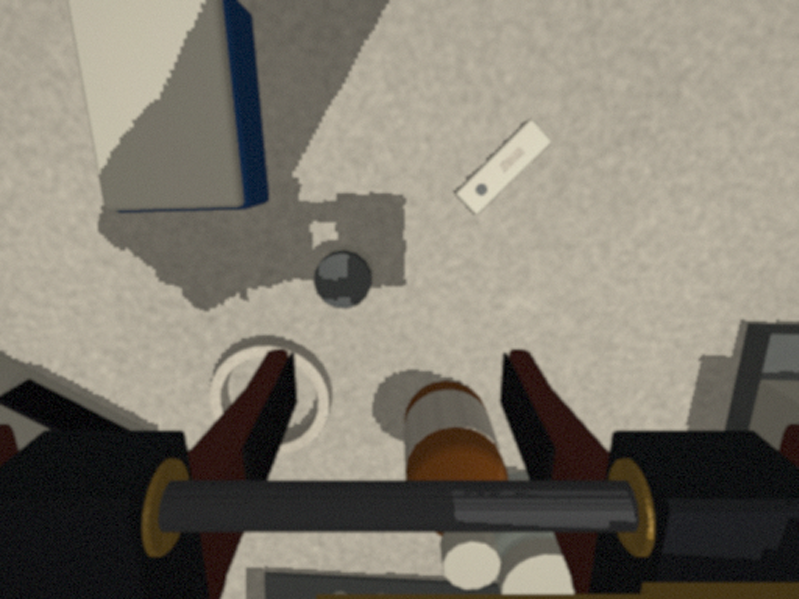

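Emit:
arm_command(plan=[[[-0.002,-0.045,0.04],0],[[-0.002,-0.038,0.05],0],[[-0.001,0,0.06],0],[[0,0,0.06],0],[[0,0,0.03],0]])

```text
time: 19.07
eef_pos: [582.7, -354.2, 65.2]
tcp_rot: [-0.033, 0.999, -0.001, -0.014]
wrist_force: [-0.8, 1.0, 0.3]
opening: 74.5
```

```bash
python3 - <<'E'
from h import *
s=env.state()
print(s["eef_pos"],s["wrist_force"],s["tcp_rot"],tool(np.array([575,-356,7])-s["eef_pos"]))
E
```

```text
[ 582.68168005 -354.24464783   65.17919301] [-0.84698667  0.99524581  0.34417624] [-3.25144894e-02  9.99377897e-01 -6.11340044e-04 -1.36474614e-02] [ 0.0124 -0.0025  0.1167]
```

Emit:
arm_command(plan=[[[0.008,-0.003,0.035],0],[[0.004,-0.002,0.035],0],[[0,0,0.025],0],[[0,0,0.008],0],[[0,0,0],0]])

```text
time: 19.48
eef_pos: [576.5, -344.8, 5.5]
tcp_rot: [-0.037, 0.999, 0.004, -0.016]
wrist_force: [-0.3, -0.1, 0.4]
opening: 74.8
```

Emit:
arm_command(plan=[[[0,0,0],0],[[0,0,0],0],[[0,0,0],0],[[0,0,0],0],[[0,0,0],0]], grip=-1, grip_force=20)

```text
time: 19.9
eef_pos: [580.1, -344.2, 9.3]
tcp_rot: [-0.039, 0.999, 0.003, -0.013]
wrist_force: [-0.9, -0.8, -0.7]
opening: 44.7
```

Emit:
arm_command(plan=[[[0,0,0],0],[[0,0,0],0],[[0,0,0],0],[[0,0,0],0]])

```text
time: 20.23
eef_pos: [580.6, -344.8, 10.7]
tcp_rot: [-0.038, 0.999, 0.003, -0.013]
wrist_force: [0.3, 0.6, -0.6]
opening: 37.8
```

Emit:
arm_command(plan=[[[0,0,-0.03],0],[[0,0,-0.06],0],[[0,0,-0.08],0],[[0,0,-0.08],0],[[0,0,-0.05],0]], grip_force=30)

```text
time: 20.65
eef_pos: [579.6, -342.9, 161.4]
tcp_rot: [-0.038, 0.999, 0.006, -0.02]
wrist_force: [-0.3, -0.2, -0.9]
opening: 37.5
```

```bash
python3 - <<'E'
from h import *
s=env.state()
print(s["eef_pos"],s["wrist_force"],s["tcp_rot"],s["opening"],tool(np.array([507,165,150])-s["eef_pos"]))
E
```

```text
[ 579.63202984 -342.85764074  161.43282237] [-0.25807446 -0.21944387 -0.94719746] [-0.03761351  0.99907489  0.00645498 -0.01982225] 37.452615462669264 [0.0672 1.0233 0.0403]
```

Emit:
arm_command(plan=[[[0.005,0.05,0],0],[[0.005,0.07,0],0],[[0.005,0.075,0],0],[[0.005,0.075,0],0],[[0.005,0.075,0],0]])

```text
time: 21.07
eef_pos: [556.7, -181.9, 178.7]
tcp_rot: [-0.029, 1.0, -0.001, -0.01]
wrist_force: [0.4, 1.3, -0.9]
opening: 37.3
```

Emit:
arm_command(plan=[[[0.005,0.075,0],0],[[0.005,0.075,0],0],[[0.005,0.075,0],0],[[0.005,0.075,0],0],[[0.005,0.075,0],0]])

```text
time: 21.48
eef_pos: [531.1, 11.7, 184.7]
tcp_rot: [-0.027, 1.0, 0.0, -0.008]
wrist_force: [0.2, -0.4, -1.0]
opening: 37.6
```

Emit:
arm_command(plan=[[[0.005,0.075,0],0],[[0.005,0.075,0],0],[[0.005,0.07,0],0],[[0,0,0],0]])

```text
time: 21.82
eef_pos: [514.9, 134.8, 189.4]
tcp_rot: [-0.031, 0.999, 0.003, -0.006]
wrist_force: [-0.1, 0.1, -1.0]
opening: 37.6
```

```bash
python3 - <<'E'
from h import *
s=env.state()
print(s["eef_pos"],s["wrist_force"],s["tcp_rot"],s["opening"],tool(np.array([508,165,70])-s["eef_pos"]))
E
```

```text
[514.85318463 134.76278703 189.43362249] [-0.05522217  0.1394426  -0.95701873] [-0.03096143  0.99949704  0.00318373 -0.00607541] 37.554867802033414 [0.0071 0.0596 0.2394]
```

Emit:
arm_command(plan=[[[0.004,0.03,0.04],0],[[0.003,0.028,0.06],0],[[0,0,0.06],0],[[0,0,0.06],0],[[0,0,0],0]])

```text
time: 22.23
eef_pos: [511.3, 170.8, 83.7]
tcp_rot: [-0.035, 0.999, 0.007, -0.001]
wrist_force: [-1.4, -0.2, -0.6]
opening: 37.6
```

```bash
python3 - <<'E'
from h import *
s=env.state()
print(s["eef_pos"],s["wrist_force"],s["tcp_rot"],s["opening"],tool(np.array([508,165,47])-s["eef_pos"]))
E
```

```text
[511.34313906 170.81008406  83.66735575] [-1.37680558 -0.20462557 -0.6157892 ] [-3.45655974e-02  9.99378674e-01  6.85398719e-03 -7.13642002e-04] 37.62286813280871 [ 0.0074 -0.0121  0.0732]
```

Emit:
arm_command(plan=[[[0.005,-0.008,0.025],0],[[0.003,-0.003,0.025],0],[[0,0,0.01],0],[[0,0,0],0]])

```text
time: 22.57
eef_pos: [510.0, 164.2, 57.8]
tcp_rot: [-0.034, 0.999, 0.007, 0.0]
wrist_force: [0.2, 0.2, -0.3]
opening: 37.5
```

```bash
python3 - <<'E'
from h import *
s=env.state()
print(s["eef_pos"],s["wrist_force"],s["tcp_rot"],s["opening"],tool(np.array([508,165,46.5])-s["eef_pos"]))
E
```

```text
[509.98535397 164.2473532   57.7861967 ] [ 0.19521105  0.19144151 -0.26471146] [-3.36143453e-02  9.99408725e-01  7.21560853e-03  4.59781409e-04] 37.47073002677703 [0.0039 0.0014 0.0226]
```

Emit:
arm_command(plan=[[[0.003,0,0.012],0],[[0,0,0.008],0],[[0,0,0],0]])

```text
time: 22.82
eef_pos: [511.1, 164.6, 51.0]
tcp_rot: [-0.033, 0.999, 0.008, 0.003]
wrist_force: [-0.2, -0.6, 0.2]
opening: 37.4
```

Emit:
arm_command(plan=[[[0,0,0],0],[[0,0,0],0],[[0,0,0],0],[[0,0,0],0]], grip=0.4)

```text
time: 23.15
eef_pos: [512.5, 165.2, 52.8]
tcp_rot: [-0.033, 0.999, 0.009, 0.004]
wrist_force: [-0.0, 0.2, -0.2]
opening: 59.5
```

Emit:
arm_command(plan=[[[0,0,-0.03],0],[[0,0,-0.06],0],[[0,0,-0.07],0],[[0,0,-0.05],0],[[0,0,0],0]])

```text
time: 23.57
eef_pos: [510.5, 162.5, 160.7]
tcp_rot: [-0.033, 0.999, 0.008, 0.002]
wrist_force: [1.2, -0.6, 0.5]
opening: 61.7
```

```bash
python3 - <<'E'
from h import *
C=snap("wrist","w7.png")
snap("side","s7.png"); snap("top","t7.png")
s=env.state()
print(s["eef_pos"],s["wrist_force"],s["tcp_rot"],s["opening"],w2px(C,[460,166,92])*1.56)
a=cv2.imread("raw_side0.png") if 0 else None
w=cv2.imread("pics/w7.png"); sd=cv2.imread("pics/s7.png"); t=cv2.imread("pics/t7.png")
h=lambda i:cv2.resize(i,(400,300),interpolation=cv2.INTER_AREA)
cv2.imwrite("pics/m7.png",np.vstack([np.hstack([h(w),h(sd)]),np.hstack([h(t),h(sd)*0])]))
E
```

```text
[507.67725631 162.00300533 155.99072216] [ 1.14881644 -0.31030659 -0.57501237] [-0.03324722  0.99942634  0.00636478 -0.00104764] 60.940517169116106 [411.75053595 210.15047261]
```

View pics/m7.png

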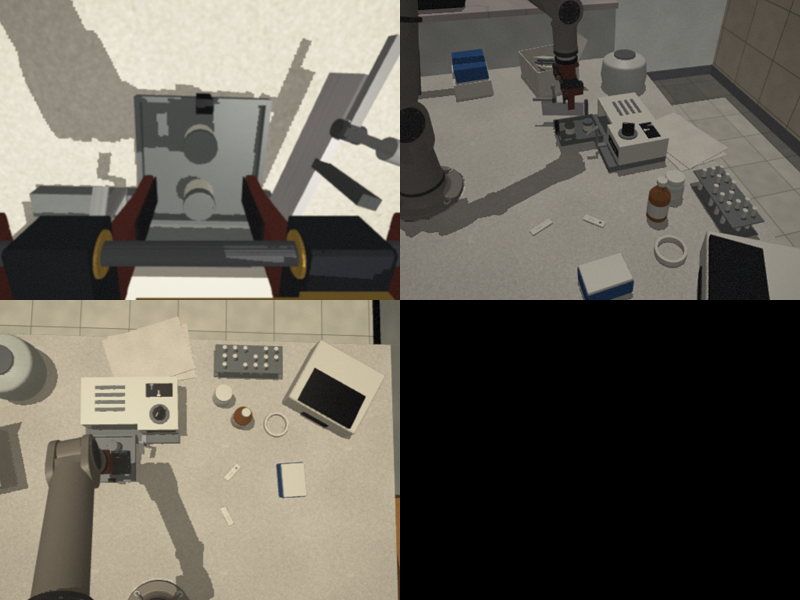

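```bash
python3 - <<'E'
from h import *
s=env.state()
print(tool(np.array([459,164,110])-s["eef_pos"]),yaw())
E
```

```text
[0.0967 0.0093 0.0923] (np.float64(93.81002039046994), np.float64(-176.18875489291582))
```

Emit:
arm_command(plan=[[[0.045,0.003,0.005],0.005],[[0.045,0.002,0.02],0.004],[[0.008,0,0.04],0],[[0,0,0.02],0],[[0,0,0],0]], grip=0.3)

```text
time: 24.13
eef_pos: [453.3, 160.7, 106.6]
tcp_rot: [-0.018, 1.0, 0.004, -0.005]
wrist_force: [0.8, -1.1, 0.2]
opening: 57.4
```

```bash
python3 - <<'E'
from h import *
s=env.state()
print(s["eef_pos"],s["tcp_rot"],tool(np.array([459,164,64])-s["eef_pos"]),yaw())
E
```

```text
[453.31489429 160.71374478 106.64707655] [-0.01848337  0.99981029  0.00387138 -0.00477099] [-0.0124  0.0055  0.0852] (np.float64(92.11606759503117), np.float64(-177.87966912502026))
```

Emit:
arm_command(plan=[[[-0.007,0.004,0.03],0],[[-0.005,0.003,0.03],0],[[0,0,0.02],0],[[0,0,0],0]])

```text
time: 24.47
eef_pos: [459.6, 164.1, 63.3]
tcp_rot: [-0.018, 1.0, 0.003, -0.006]
wrist_force: [0.7, 0.4, 0.3]
opening: 57.0
```

Emit:
arm_command(plan=[[[0,0,0],0],[[0,0,0],0],[[0,0,0],0],[[0,0,0],0],[[0,0,0],0]], grip=-1, grip_force=20)

```text
time: 24.88
eef_pos: [461.2, 163.6, 64.7]
tcp_rot: [-0.017, 1.0, 0.002, -0.006]
wrist_force: [0.4, -0.1, -0.0]
opening: 26.9
```

Emit:
arm_command(plan=[[[0,0,0],0],[[0,0,0],0],[[0,0,0],0],[[0,0,0],0]])

```text
time: 25.22
eef_pos: [461.4, 165.0, 65.4]
tcp_rot: [-0.018, 1.0, 0.003, -0.005]
wrist_force: [0.9, 0.6, -3.0]
opening: 16.0
```

```bash
python3 - <<'E'
from h import *
s=env.state()
print(s["eef_pos"],s["tcp_rot"],s["opening"],tool([160,5,0]),yaw())
E
```

```text
[461.43403845 165.0412682   65.36221537] [-0.01831736  0.99981488  0.00334468 -0.00484772] 15.963636251311073 [-0.3201 -0.0017 -0.0031] (np.float64(92.09728570670049), np.float64(-177.89894897580405))
```

Push gently so the pots don't slide.

Emit:
arm_command(plan=[[[-0.01,0,0],0],[[-0.02,0,0],0],[[-0.03,0,0],0],[[-0.035,0,0],0],[[-0.035,0,0],0]])

```text
time: 25.63
eef_pos: [526.0, 167.4, 65.4]
tcp_rot: [-0.019, 1.0, 0.004, -0.008]
wrist_force: [-2.5, 1.3, 2.6]
opening: 15.9
```

Emit:
arm_command(plan=[[[-0.035,0,0],0],[[-0.035,0,0],0],[[-0.035,0,0],0],[[-0.03,0,0],0],[[-0.025,0,0],0]])

```text
time: 26.05
eef_pos: [614.6, 170.6, 65.4]
tcp_rot: [-0.02, 1.0, 0.004, -0.007]
wrist_force: [-1.7, 1.8, 2.5]
opening: 16.0
```

```bash
python3 - <<'E'
from h import *
s=env.state()
print(s["eef_pos"],s["tcp_rot"],s["opening"],s["wrist_force"],yaw())
E
```

```text
[614.58958677 170.62702354  65.3885579 ] [-0.01961005  0.99977191  0.00418253 -0.0073538 ] 15.999656436357947 [-1.74741591  1.75385101  2.51945857] (np.float64(92.24376654828005), np.float64(-177.749024857595))
```

Emit:
arm_command(plan=[[[-0.014,0,0],0],[[-0.012,0,0],0],[[-0.008,0,0],0]])

```text
time: 26.3
eef_pos: [625.0, 171.0, 64.2]
tcp_rot: [-0.02, 1.0, 0.004, -0.019]
wrist_force: [-13.3, -1.7, 14.9]
opening: 15.8
```

```bash
python3 - <<'E'
from h import *
s=env.state()
print(s["eef_pos"],s["tcp_rot"],s["opening"],s["wrist_force"],yaw())
E
```

```text
[624.95541535 171.01611343  64.19096222] [-0.01998976  0.99961176  0.00409101 -0.01897375] 15.838743798648673 [-13.32696464  -1.73286704  14.92802973] (np.float64(92.28156716382254), np.float64(-177.6990775483367))
```

Emit:
arm_command(plan=[[[0,0,0],0],[[0,0,0],0],[[0,0,0],0],[[0,0,0],0],[[0,0,0],0]], grip=0.3)

```text
time: 26.72
eef_pos: [626.5, 169.8, 63.9]
tcp_rot: [-0.019, 1.0, 0.004, -0.019]
wrist_force: [-0.1, 0.3, 0.1]
opening: 45.9
```

Emit:
arm_command(plan=[[[0,0,-0.04],0],[[0,0,-0.07],0],[[0,0,-0.08],0],[[0,0,-0.08],0],[[0,0,-0.08],0]])

```text
time: 27.13
eef_pos: [627.6, 167.1, 234.2]
tcp_rot: [-0.019, 0.999, -0.0, -0.028]
wrist_force: [1.2, 0.7, -0.6]
opening: 57.0
```

Emit:
arm_command(plan=[[[0.03,0.03,-0.03],0.039],[[0.03,0.03,0],0.039],[[0.03,0.03,0],0.039],[[0.03,0.03,0],0.039],[[0.03,0.03,0],0.039]], grip=1)

```text
time: 27.55
eef_pos: [579.5, 250.1, 267.2]
tcp_rot: [0.291, 0.957, -0.002, -0.017]
wrist_force: [0.5, -0.2, -0.2]
opening: 85.8
```

Emit:
arm_command(plan=[[[0,0,0],0.039],[[0,0,0],0.039],[[0,0,0],0.039],[[0,0,0],0.039],[[0,0,0],0.039]])

```text
time: 27.97
eef_pos: [576.8, 258.8, 268.0]
tcp_rot: [0.569, 0.822, -0.004, -0.016]
wrist_force: [0.6, -0.5, 0.5]
opening: 87.8
```

Emit:
arm_command(plan=[[[0,0,0],0.039],[[0,0,0],0.039],[[0,0,0],0.039],[[0,0,0],0.02],[[0,0,0],0]])

```text
time: 28.38
eef_pos: [577.0, 259.3, 268.2]
tcp_rot: [0.737, 0.675, -0.007, -0.014]
wrist_force: [0.1, -0.1, -0.7]
opening: 87.6
```

```bash
python3 - <<'E'
from h import *
s=env.state()
print(s["eef_pos"],s["tcp_rot"],s["opening"],s["wrist_force"],yaw(),tool(np.array([499,283,240])-s["eef_pos"]))
E
```

```text
[577.00993816 259.30007596 268.15432685] [ 0.73737073  0.67530041 -0.00705663 -0.01428169] 87.64937840296462 [ 0.05669829 -0.09298656 -0.65539471] (np.float64(-5.023927598250885), np.float64(84.96049565236949)) [ 0.033  -0.1578  0.0615]
```

Emit:
arm_command(plan=[[[0.013,-0.055,0.005],0.02],[[0.012,-0.055,0.01],0.02],[[0.01,-0.05,0.01],0.006],[[0,0,0.02],0],[[0,0,0],0]])

```text
time: 28.8
eef_pos: [498.8, 288.0, 247.4]
tcp_rot: [0.784, 0.621, -0.007, -0.013]
wrist_force: [-0.5, 0.0, 0.8]
opening: 87.7
```

```bash
python3 - <<'E'
from h import *
C=snap("wrist","w8.png")
s=env.state()
print(s["eef_pos"],s["tcp_rot"],yaw(),tool(np.array([498,283,125])-s["eef_pos"]))
E
```

```text
[499.38705378 288.32120458 248.21400295] [ 0.78388811  0.62073741 -0.00651656 -0.01272918] (np.float64(-13.246222072351642), np.float64(76.74479707275486)) [-0.0124  0.0066  0.2463]
```

View pics/w8.png

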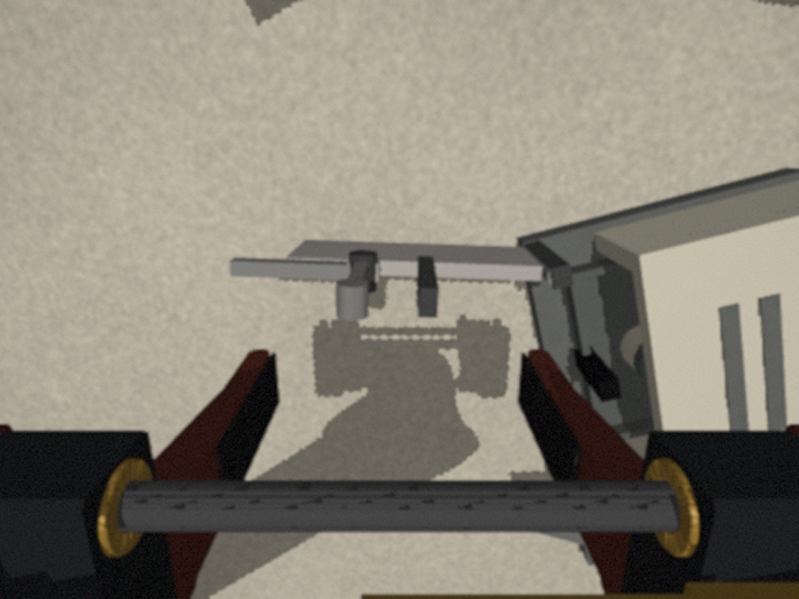

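```bash
python3 - <<'E'
from h import *
s=env.state(); C=cam("wrist")
p=px2w(C,428/1.56,304/1.56,165); l=px2w(C,352/1.56,302/1.56,165)
m=p+ (l-p)*0.28
print(p,l,m, tool(np.array([m[0],m[1],150])-s["eef_pos"]))
E
```

```text
[513.20937843 285.49698194 165.        ] [474.71358106 295.33219295 165.        ] [502.43055517 288.25084102 165.        ] [0.0002 0.0115 0.1962]
```

Emit:
arm_command(plan=[[[0,0.006,0.05],0],[[0,0.004,0.06],0],[[0,0,0.06],0],[[0,0,0.02],0],[[0,0,0],0]])

```text
time: 29.27
eef_pos: [510.1, 287.2, 154.1]
tcp_rot: [0.783, 0.622, -0.001, -0.012]
wrist_force: [-0.2, 0.2, -0.3]
opening: 88.1
```

```bash
python3 - <<'E'
from h import *
s=env.state()
print(s["eef_pos"],s["tcp_rot"],yaw(),tool(np.array([502,288,125])-s["eef_pos"]))
E
```

```text
[510.05974666 287.23682226 154.08240154] [ 0.78293235  0.62199804 -0.00146369 -0.0115427 ] (np.float64(-13.062580009626908), np.float64(76.92366084394881)) [-0.0029 -0.0149  0.0584]
```

Emit:
arm_command(plan=[[[-0.001,-0.012,0.02],0],[[-0.002,-0.006,0.025],0],[[0,0,0.015],0],[[0,0,0],0]])

```text
time: 29.6
eef_pos: [503.3, 288.0, 125.3]
tcp_rot: [0.783, 0.622, 0.001, -0.011]
wrist_force: [0.4, 0.0, 0.4]
opening: 88.0
```

Emit:
arm_command(plan=[[[0,0,0.004],0],[[0,0,0],0],[[0,0,0],0],[[0,0,0],0],[[0,0,0],0]], grip=-1, grip_force=18)

```text
time: 30.02
eef_pos: [503.3, 288.9, 124.7]
tcp_rot: [0.783, 0.622, 0.002, -0.012]
wrist_force: [-1.2, 0.6, -0.4]
opening: 57.8
```

Emit:
arm_command(plan=[[[0,0,0],0],[[0,0,0],0],[[0,0,0],0],[[0,0,0],0],[[0,0,0],0]])

```text
time: 30.43
eef_pos: [498.0, 290.4, 124.4]
tcp_rot: [0.782, 0.623, -0.002, -0.016]
wrist_force: [-0.3, 0.1, -1.5]
opening: 38.6
```

```bash
python3 - <<'E'
from h import *
s=env.state()
print(s["eef_pos"],s["tcp_rot"],s["opening"],s["wrist_force"],yaw())
E
```

```text
[498.04023413 290.38851127 124.39028097] [ 0.78231904  0.62267701 -0.0020809  -0.01568215] 38.56247614298222 [-0.29577532  0.12426518 -1.51038389] (np.float64(-12.952154445031775), np.float64(77.02253759834954))
```

Emit:
arm_command(plan=[[[-0.0205,0.001,0],-0.033],[[-0.0205,0.001,0],-0.033],[[-0.0205,0.001,0],-0.033],[[-0.0205,0.001,0],-0.033],[[-0.0205,0.001,0],-0.033]])

```text
time: 30.85
eef_pos: [498.2, 238.7, 124.2]
tcp_rot: [0.589, 0.808, 0.001, -0.017]
wrist_force: [0.2, 0.5, 1.4]
opening: 39.0
```

Emit:
arm_command(plan=[[[-0.0205,0.001,0],-0.033],[[-0.0205,0.001,0],-0.033],[[-0.0205,0.001,0],-0.033],[[-0.0205,0.001,0],-0.033],[[-0.0205,0.001,0],-0.033]])

```text
time: 31.27
eef_pos: [526.3, 192.1, 124.5]
tcp_rot: [0.35, 0.936, 0.005, -0.017]
wrist_force: [0.1, 1.1, 1.4]
opening: 39.2
```

```bash
python3 - <<'E'
from h import *
s=env.state(); d=s["eef_pos"][:2]-[597,265]
print(s["eef_pos"],s["tcp_rot"],s["opening"],s["wrist_force"],yaw(),np.degrees(np.arctan2(-d[0],-d[1])),np.hypot(*d))
E
```

```text
[526.32611142 192.12557283 124.52677313] [ 0.35031748  0.93646507  0.00473575 -0.01698241] 39.2130523019423 [0.08601849 1.11021418 1.42326229] (np.float64(48.982916429613546), np.float64(138.97681727793318)) 44.12174727738697 101.5159133471829
```

Emit:
arm_command(plan=[[[-0.0215,0.001,0],-0.033],[[-0.0215,0.001,0],-0.033],[[-0.0215,0.001,0],-0.033],[[-0.0215,0.001,0],-0.033],[[-0.0215,0.001,0],-0.033]])

```text
time: 31.68
eef_pos: [577.5, 166.9, 124.9]
tcp_rot: [0.084, 0.996, 0.009, -0.014]
wrist_force: [-2.0, 3.7, 2.1]
opening: 39.4
```

```bash
python3 - <<'E'
from h import *
s=env.state(); d=s["eef_pos"][:2]-[597,265]
print(s["eef_pos"],s["tcp_rot"],s["opening"],s["wrist_force"],yaw(),np.degrees(np.arctan2(-d[0],-d[1])),np.hypot(*d))
E
```

```text
[577.47504395 166.88641842 124.88882434] [ 0.08449938  0.99628259  0.00921696 -0.01399621] 39.36427525726414 [-2.03855639  3.72041066  2.12657749] (np.float64(80.290656704486), np.float64(170.31766607796584)) 11.255028267489564 100.03748697488982
```

Emit:
arm_command(plan=[[[-0.02,0.001,0],-0.031],[[-0.02,0.001,0],-0.031],[[-0.004,0,0],-0.004],[[0,0,0],0]])

```text
time: 32.02
eef_pos: [600.4, 165.8, 125.0]
tcp_rot: [-0.029, 0.999, 0.011, -0.015]
wrist_force: [-2.9, 1.2, 2.2]
opening: 40.0
```

```bash
python3 - <<'E'
from h import *
s=env.state(); d=s["eef_pos"][:2]-[597,265]
print(s["eef_pos"],s["tcp_rot"],s["opening"],s["wrist_force"],yaw(),np.degrees(np.arctan2(-d[0],-d[1])),np.hypot(*d))
E
```

```text
[600.38693749 165.76084353 125.0028161 ] [-0.02909029  0.99941195  0.01069049 -0.01467031] 39.96475724049235 [-2.92746429  1.16095343  2.19825997] (np.float64(93.31623988497755), np.float64(-176.64719275473055)) -1.9546914536543125 99.29693611893478
```

Emit:
arm_command(plan=[[[-0.01,0,0],0],[[-0.01,0,0],0],[[-0.004,0,0],0]])

```text
time: 32.27
eef_pos: [600.9, 165.8, 124.7]
tcp_rot: [-0.029, 0.999, 0.01, -0.028]
wrist_force: [-4.0, 1.7, 4.5]
opening: 39.6
```

```bash
python3 - <<'E'
from h import *
s=env.state(); d=s["eef_pos"][:2]-[597,265]
print(s["eef_pos"],s["tcp_rot"],s["opening"],s["wrist_force"],yaw(),s["moment"])
snap("top","t9.png",95,90,250,205,5); snap("side","s9.png",220,110,360,215,5.4)
E
```

```text
[600.9377924  165.76812661 124.72238277] [-0.02944791  0.99912533  0.0100971  -0.0279186 ] 39.57951481026579 [-3.99301099  1.71146665  4.46454724] (np.float64(93.34191756557944), np.float64(-176.58895521621164)) [-0.69131542  0.72622426 -0.19466929]
```

View pics/s9.png

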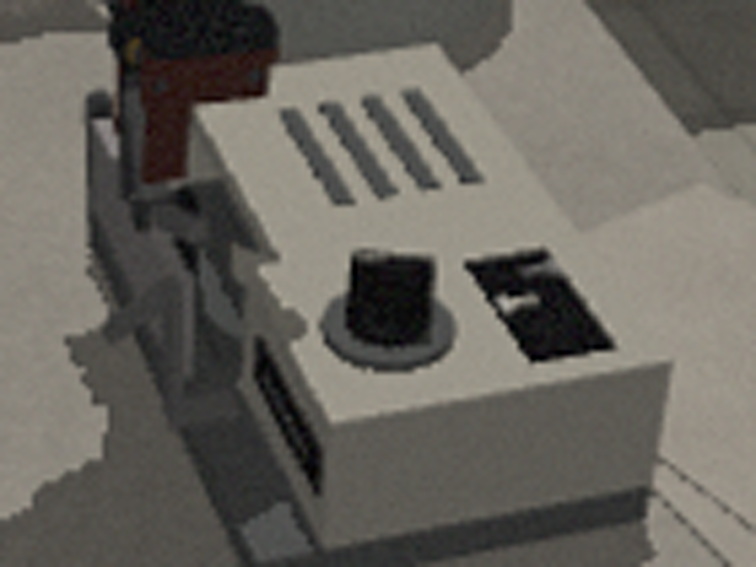

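Emit:
arm_command(plan=[[[0,0,0],0],[[0,0,0],0],[[0,0,0],0],[[0,0,0],0],[[0,0,0],0]], grip=1)

```text
time: 32.78
eef_pos: [603.0, 164.3, 125.2]
tcp_rot: [-0.028, 0.999, 0.01, -0.026]
wrist_force: [-0.2, -0.1, -0.1]
opening: 69.4
```

Emit:
arm_command(plan=[[[0,0,0],0],[[0,0,0],0],[[0,0,0],0],[[0,0,0],0],[[0,0,0],0]])

```text
time: 33.2
eef_pos: [603.9, 164.7, 125.1]
tcp_rot: [-0.028, 0.999, 0.01, -0.025]
wrist_force: [-0.1, -0.1, 0.5]
opening: 87.7
```

Emit:
arm_command(plan=[[[0,0,-0.04],0],[[0,0,-0.07],0],[[0,0,-0.07],0],[[0,0,-0.06],0],[[0,0,0],0]])

```text
time: 33.62
eef_pos: [608.2, 162.1, 246.9]
tcp_rot: [-0.028, 0.999, 0.008, -0.028]
wrist_force: [0.8, -0.4, 1.0]
opening: 87.5
```

```bash
python3 - <<'E'
from h import *
s=env.state()
C=snap("wrist","w10.png")
print(s["eef_pos"],s["tcp_rot"],s["opening"],s["wrist_force"],yaw(),tool(np.array([683,6,225])-s["eef_pos"]))
E
```

```text
[608.22315192 162.12692458 246.93246259] [-0.02814174  0.99916776  0.00849273 -0.02827894] 87.45207021276768 [ 0.82131868 -0.39897962  1.03256234] (np.float64(93.19822794605602), np.float64(-176.7414665079806)) [-0.1339 -0.3208  0.0303]
```

Emit:
arm_command(plan=[[[-0.02,-0.055,0],0.03],[[-0.022,-0.055,0],0.03],[[-0.025,-0.055,0.005],0.03],[[-0.03,-0.055,0.005],0.03],[[-0.03,-0.055,0.005],0.03]], grip=0.3)

```text
time: 34.08
eef_pos: [649.6, 25.4, 227.7]
tcp_rot: [0.205, 0.978, 0.004, -0.033]
wrist_force: [-0.5, 0.0, -0.9]
opening: 58.6
```

Emit:
arm_command(plan=[[[-0.02,-0.04,0],0],[[0,0,0],0],[[0,0,0],0]])

```text
time: 34.33
eef_pos: [648.6, -7.3, 222.3]
tcp_rot: [0.214, 0.976, 0.0, -0.036]
wrist_force: [0.2, 1.4, 0.1]
opening: 57.0
```

```bash
python3 - <<'E'
from h import *
s=env.state()
C=snap("wrist","w11.png"); snap("top","t11.png"); snap("side","s11.png")
import pickle; pickle.dump(C,open("C11.pkl","wb"))
print(s["eef_pos"],s["tcp_rot"],s["joints"].round(2),s["opening"],yaw(),tool(np.array([683,6,225])-s["eef_pos"]))
print(w2px(C,[683,6,119]),w2px(C,[683,6,149]))
print(w2px(cam("top"),[600,60,110]))
E
```

```text
[648.59683592  -7.25292354 222.2918315 ] [ 2.13593436e-01  9.76271170e-01  1.23407482e-04 -3.56711651e-02] [-0.42  0.51  0.5   1.59 -0.27  1.18  1.29] 57.030698120327756 (np.float64(65.53909271925923), np.float64(155.4842980142968)) [-0.0511  0.0525 -0.0097]
[286.46016988 222.50435433] [289.50497166 235.11555145]
[182.40670074 177.76615018]
```

```bash
ls raw_* | head -30; python3 - <<'E'
import cv2,numpy as np
def g(f,x0,y0,x1,y1):
    im=cv2.imread(f)[y0:y1,x0:x1]; return cv2.resize(im,(400,300),interpolation=cv2.INTER_CUBIC)
a=g("raw_w11.png",223,180,353,278);b=g("raw_t11.png",95,90,250,206);c=g("raw_w10.png",60,110,400,365);d=g("raw_s11.png",220,110,360,215)
cv2.imwrite("pics/m11.png",np.vstack([np.hstack([a,b]),np.hstack([c,d])]))
E
```

```text
ls: cannot access 'raw_*': No such file or directory
[ WARN:0@0.026] global loadsave.cpp:275 findDecoder imread_('raw_w11.png'): can't open/read file: check file path/integrity
Traceback (most recent call last):
TypeError: 'NoneType' object is not subscriptable
```

```bash
python3 - <<'E'
import cv2,numpy as np
def g(f,x0,y0,x1,y1):
    im=cv2.imread(f)[y0:y1,x0:x1]; return cv2.resize(im,(400,300),interpolation=cv2.INTER_CUBIC)
a=g("w11.png",223,180,353,278);b=g("t11.png",95,90,250,206);c=g("w10.png",60,110,400,365);d=g("s11.png",220,110,360,215)
cv2.imwrite("pics/m11.png",np.vstack([np.hstack([a,b]),np.hstack([c,d])]))
E
```

```text
(no output)
```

View pics/m11.png

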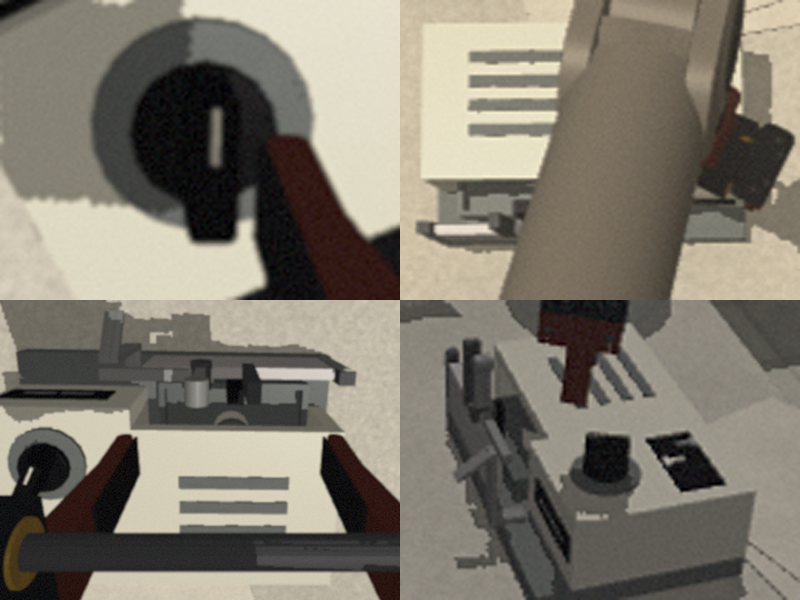

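```bash
python3 - <<'E'
from h import *
import pickle
C=pickle.load(open("C11.pkl","rb"))
print("flange",px2w(C,223+203*.325,180+122*.3267,119))
print("line",px2w(C,223+216*.325,180+107*.3267,149),px2w(C,223+215*.325,180+166*.3267,149))
print("bar far end",px2w(C,223+212*.325,180+238*.3267,149))
# pointer in initial top
im=cv2.resize(cv2.imread("pics/top0.png"),(512,384),interpolation=cv2.INTER_AREA)
# side diff near gate
a=cv2.resize(cv2.imread("pics/side0.png"),(512,384),interpolation=cv2.INTER_AREA).astype(int); b=cv2.imread("s11.png").astype(int)
d=np.abs(a-b).sum(2)
sc=cam("side")
for n,p in [("bar_end",(601,57,105)),("bar up .45",(600,60,145)),("lever",(600,140,165)),("lever low",(600,140,120)),("post",(600,180,150)),("mid bar",(600,95,105)),("panel",(600,110,70))]:
    u,v=w2px(sc,p).round().astype(int); print(n,(u,v),d[v-4:v+5,u-4:u+5].mean().round(1))
print("bg",d[230:300,200:300].mean())
print(tool(np.array([683,6,160])-env.state()["eef_pos"]))
E
```

```text
flange [681.62713181   9.04573757 119.        ]
line [668.51409985  15.40093984 149.        ] [683.4196631    8.77093093 149.        ]
bar far end [ 7.02038368e+02 -2.97238205e-02  1.49000000e+02]
bar_end (np.int64(257), np.int64(165)) 15.0
bar up .45 (np.int64(256), np.int64(153)) 16.0
lever (np.int64(249), np.int64(131)) 15.4
lever low (np.int64(249), np.int64(145)) 12.3
post (np.int64(246), np.int64(129)) 13.3
mid bar (np.int64(253), np.int64(158)) 18.2
panel (np.int64(252), np.int64(165)) 14.6
bg 73.033
[-0.0613  0.0503  0.1215]
```

Emit:
arm_command(plan=[[[-0.03,0.025,0.03],0],[[-0.03,0.022,0.04],0],[[0,0,0.04],0],[[0,0,0],0]])

```text
time: 34.82
eef_pos: [684.5, 13.8, 165.6]
tcp_rot: [0.207, 0.978, 0.004, -0.034]
wrist_force: [-0.7, 0.8, -0.7]
opening: 57.1
```

```bash
python3 - <<'E'
from h import *
s=env.state()
print(s["eef_pos"],s["tcp_rot"],s["opening"],s["wrist_force"],yaw(),tool(np.array([681.5,8.7,128])-s["eef_pos"]))
E
```

```text
[684.48046824  13.75260544 165.61439719] [ 0.20671537  0.97780961  0.00358962 -0.03382655] 57.113845582922494 [-0.68025133  0.82548879 -0.71928582] (np.float64(66.13962404122096), np.float64(156.11257026415646)) [-0.0037 -0.0111  0.0752]
```

Emit:
arm_command(plan=[[[-0.002,-0.007,0.025],0],[[-0.002,-0.004,0.025],0],[[0,0,0.018],0],[[0,0,0],0]])

```text
time: 35.15
eef_pos: [681.7, 12.8, 130.2]
tcp_rot: [0.204, 0.978, 0.005, -0.034]
wrist_force: [-0.7, -0.1, -0.4]
opening: 57.0
```

Emit:
arm_command(plan=[[[0,0,0],0],[[0,0,0],0],[[0,0,0],0],[[0,0,0],0],[[0,0,0],0]], grip=-1, grip_force=30)

```text
time: 35.57
eef_pos: [682.5, 12.1, 132.5]
tcp_rot: [0.204, 0.978, 0.005, -0.032]
wrist_force: [-0.8, 0.8, 1.0]
opening: 27.2
```

Emit:
arm_command(plan=[[[0,0,0],0],[[0,0,0],0],[[0,0,0],0],[[0,0,0],0]])

```text
time: 35.9
eef_pos: [681.8, 9.6, 133.2]
tcp_rot: [0.205, 0.978, 0.004, -0.032]
wrist_force: [-0.1, -0.2, -1.3]
opening: 13.8
```

```bash
python3 - <<'E'
from h import *
s=env.state()
print(s["eef_pos"],s["tcp_rot"],s["opening"],s["wrist_force"],s["moment"],yaw())
C=snap("side","s12.png"); snap("wrist","w12.png")
# bright pixels on gauge strip as seen by side
for n,p in [("ptr",(786,37,106)),("mark",(749,11,106))]: print(n,w2px(C,p))
im=cv2.imread("s12.png"); u,v=w2px(C,(768,20,106)).astype(int)
print(u,v); print(im[v-14:v+16,u-16:u+24].max(2))
E
```

```text
[681.83652304   9.64595121 133.15722123] [ 0.20504098  0.97821303  0.00400107 -0.03227149] 13.844717615162722 [-0.10681043 -0.21116935 -1.27940523] [ 0.05041701 -0.12677586  0.00554419] (np.float64(66.33354429528364), np.float64(156.31343690954418))
ptr [322.41224638 159.60758511]
mark [313.28730416 166.78762132]
318 163
[[ 48  44  46 ... 158 161 159]
 [ 41  43  40 ... 159 159 159]
 [ 38  41  35 ... 158 156 155]
 ...
 [ 91  93  94 ... 158 161 159]
 [ 96  93  89 ... 129 132 118]
 [ 94  95  94 ...  99  97  93]]
```

```bash
cat >> h.py <<'E'
A0=np.array([600.,170.]); AY=np.radians(1.8)
def rect(img,C,z=106,x0=125,x1=205,y0=-205,y1=-115,s=2):
    "rectify to agitator plane: rows = x_ag, cols = y_ag, s px per mm"
    c,sn=np.cos(AY),np.sin(AY); P=[];Q=[]
    for x,y in [(x0,y0),(x1,y0),(x1,y1),(x0,y1)]:
        w=[A0[0]+c*x-sn*y,A0[1]+sn*x+c*y,z]; P.append(w2px(C,w)); Q.append([(y-y0)*s,(x-x0)*s])
    H=cv2.getPerspectiveTransform(np.float32(P),np.float32(Q)); return cv2.warpPerspective(img,H,((y1-y0)*s,(x1-x0)*s),flags=cv2.INTER_CUBIC)
def ascii_(g,x0=125,y0=-205,step=4,s=2):
    g=cv2.resize(g,None,fx=1/step,fy=1/step,interpolation=cv2.INTER_AREA)
    print("cols y from",y0,"step",step/s); 
    for i,r in enumerate(g): print(x0+i*step/s,"".join(" .:-=+*#%@"[min(9,int(v)//26)] for v in r))
E
python3 - <<'E'
from h import *
t=cv2.resize(cv2.imread("pics/top0.png",0),(512,384),interpolation=cv2.INTER_AREA)
full=np.zeros((384,512),np.uint8); tc=cv2.imread("pics/topc.png",0); full[90:205,95:250]=cv2.resize(tc,(155,115),interpolation=cv2.INTER_AREA)
ascii_(rect(full,cam("top")))
ascii_(rect(cv2.imread("s12.png",0),cam("side")))
E
```

```text
cols y from -205 step 2.0
125.0 #############################################
127.0 #############################################
129.0 #############################################
131.0 #############################################
133.0 #############################################
135.0 #############################################
137.0 #################**#################*++***###
139.0 +++++++++++++++++==+++++++*********+=--==+**#
141.0 --------::------::-=====------------:::::-=*#
143.0 .::..:....:::::.::=+***+=:::::::::::::::::-+#
145.0 ................:-+####*=:.....:...:::::.:-+#
147.0 ...:::::...:::::::=*##*+-:.:::::::::::::::-+#
149.0 .:..:::..:::::::::-=+*+=:::::::::::::::.::=+#
151.0 ....:::::::::::::.:-++=-:.::::::::::::::::-+#
153.0 .:.::::::::::::::.:-=+=:..::::::::::::::::-+#
155.0 .::::.:::::::::::.:-++=-:.::::::::::::::::-+#
157.0 ..:::....::::::::::-++=::.::::::::::::::::-+#
159.0 ..::::..::::::..:::-++=::.::::::::::::::::-+#
161.0 .:.:::::::::::::::::===:::::::::::::::::::-+#
163.0 .::::::::::::::::.::---:::::::::::::::::::-+#
165.0 .:::::..::::::::::::::::::::
[... 2411 characters left out ...]
         ..::---:   .:-+
179.0                              ..::----:.  .:-+
181.0   ..... .........  ...........::--===-:...:-+
183.0 ::::::::::::::-:::::::::::::::---=====--::--=
185.0 =-============++==-======++====++++++++====++
187.0 *++++***++++++****++++******+++****++*+++*++*
189.0 **++*****++**+****+++*****+***+**+++++*+++*++
191.0 +++++++++++++++++++++++++++++++++++++++++++++
193.0 +++++++++++++++++++++++++++++++++++++++++++++
195.0 +++++++++++++++++++++++++++++++++++++++++++++
197.0 +++++++++++++++++++++++++++++++++++++++++++++
199.0 +++++++++++++++++++++++++++++++++++++++++++++
201.0 +++++++++++++++++++++++++++++++++++++++++++++
203.0 +++++++++++++++++++++++++++++++++++++++++++++
```

Emit:
arm_command(plan=[[[0,0,0],0.03],[[0,0,0],0.036],[[0,0,0],0.036],[[0,0,0],0.036]])

```text
time: 36.33
eef_pos: [682.9, 11.2, 133.2]
tcp_rot: [0.417, 0.908, -0.001, -0.032]
wrist_force: [0.5, -1.2, -2.6]
opening: 14.0
```

```bash
cat >> h.py <<'E'
def gap():
    C=cam("side"); im=viewer.snapshot("side"); g=cv2.GaussianBlur(rect(cv2.cvtColor(im,cv2.COLOR_RGB2GRAY),C),(3,3),0).astype(float)
    def cen(xa,xb):
        r=g[(xa-125)*2:(xb-125)*2, 10:150].mean(0); r=np.clip(r-np.median(r)-12,0,None); k=int(np.argmax(r)); w=slice(max(0,k-7),k+8); i=np.arange(len(r))[w]
        return (i*r[w]).sum()/r[w].sum()/2+5-205, r.max()
    m,p=cen(151,160),cen(168,177); print("mark",m,"ptr",p,"gap",p[0]-m[0]); return g
E
python3 - <<'E'
from h import *
s=env.state()
print(s["eef_pos"],s["tcp_rot"],s["opening"],s["wrist_force"],s["moment"],yaw())
im=cv2.imread("s12.png")
gap()
E
```

```text
[682.94963834  11.22361474 133.16560902] [ 0.41675491  0.90846265 -0.00147669 -0.03176125] 13.955417524681984 [ 0.50662763 -1.15465612 -2.62787849] [ 0.18841416 -0.39217196  0.09052813] (np.float64(40.760903133159474), np.float64(130.6663652138953))
mark (np.float64(-159.11298393468527), np.float64(68.5)) ptr (np.float64(-138.69373899924565), np.float64(57.05555555555554)) gap 20.41924493543962
```

Emit:
arm_command(plan=[[[0,0,0],0.036],[[0,0,0],0.036],[[0,0,0],0.036],[[0,0,0],0.036],[[0,0,0],0.036]])

```text
time: 36.8
eef_pos: [684.9, 12.1, 133.3]
tcp_rot: [0.659, 0.751, -0.009, -0.028]
wrist_force: [0.1, -1.1, -2.3]
opening: 13.7
```

Emit:
arm_command(plan=[[[0,0,0],0.036],[[0,0,0],0.036],[[0,0,0],0.036],[[0,0,0],0.036],[[0,0,0],0.036]])

```text
time: 37.22
eef_pos: [687.1, 11.7, 133.3]
tcp_rot: [0.846, 0.532, -0.015, -0.022]
wrist_force: [-0.1, -1.4, -2.3]
opening: 13.9
```

```bash
python3 - <<'E'
from h import *
s=env.state()
print(s["eef_pos"],s["tcp_rot"],s["opening"],s["wrist_force"],s["moment"],yaw())
gap()
E
```

```text
[687.09714616  11.67229985 133.31723415] [ 0.84604942  0.53241688 -0.01513065 -0.02244333] 13.924149255381561 [-0.09520518 -1.38382721 -2.25170405] [-0.28766516 -0.48010772  0.13201285] (np.float64(-25.63842803030228), np.float64(64.36686086030282))
mark (np.float64(-158.64289051913462), np.float64(100.72222222222221)) ptr (np.float64(-150.51740696278512), np.float64(53.33333333333334)) gap 8.125483556349508
```

Emit:
arm_command(plan=[[[0,0,0],0.036],[[0,0,0],0.036],[[0,0,0],0.036],[[0,0,0],0.036],[[0,0,0],0.036]])

```text
time: 37.68
eef_pos: [688.7, 10.1, 133.4]
tcp_rot: [0.961, 0.274, -0.02, -0.015]
wrist_force: [0.4, -1.4, -1.9]
opening: 14.2
```

Emit:
arm_command(plan=[[[0,0,0],0.036],[[0,0,0],0.03],[[0,0,0],0]])

```text
time: 37.93
eef_pos: [689.1, 9.2, 133.3]
tcp_rot: [0.985, 0.173, -0.021, -0.012]
wrist_force: [-1.8, 1.4, 1.8]
opening: 14.0
```

```bash
python3 - <<'E'
from h import *
s=env.state()
print(s["eef_pos"],s["opening"],s["wrist_force"],yaw())
gap();g=gap(); ascii_(g[20:130].astype(np.uint8),x0=135)
E
```

```text
[689.10558402   9.22679835 133.34113528] 13.98326202262968 [-1.79688539  1.39488371  1.7933132 ] (np.float64(-70.09112925455224), np.float64(19.9751352998758))
mark (np.float64(-158.6521924272068), np.float64(103.02777777777777)) ptr (np.float64(-158.5443447932237), np.float64(57.05555555555556)) gap 0.1078476339831127
mark (np.float64(-158.63189882110564), np.float64(103.30555555555556)) ptr (np.float64(-158.1089173800844), np.float64(56.41666666666666)) gap 0.5229814410212441
cols y from -205 step 2.0
135.0 +++++**++++++*++++++*++++++**+*++++*++++=++*+
137.0 ==--:-===----===-:::==---::-==-----==--:::=++
139.0 ...   ...... ........::...  .....   ..    :-+
141.0                  .::------.               .-+
143.0                  .:-+++++=-.             .:-+
145.0                   .-=****+=:.           ..:=+
147.0       .           .:-+**+=-:.    ..     ..:=+
149.0     ....           .:=++=:..     ...    ..:-+
151.0      ..            .:-+*=:     .  .     ..:-=
153.0                    .:-=+=.              ..:-=
155.0                    .:-==-.               .:-+
157.0             .
[... 164 characters left out ...]
:--:..   ...        .-=+
165.0            ..       ..:-:.     ..        .-=+
167.0                    ..:---.              ..:=+
169.0       ....         ..:---.              ..:-=
171.0       ..            .::--.               .:-=
173.0       .            ..::-:.               .:-=
175.0                    ..::-::.   ..         .:-+
177.0                  ....:---:.              .:-+
179.0                   ..::----:.             .:-+
181.0   ..... .  .....  ..:-----::..............:-+
183.0 :::::::::::::---::::-=====--::::----::::::-==
185.0 ==============++==-==++++++=====+++========++
187.0 *++++***++++++****++++******+++****++++++**+*
189.0 **+****************++********+***************
```

Emit:
arm_command(plan=[[[0,0,0],0],[[0,0,0],0],[[0,0,0],0],[[0,0,0],0],[[0,0,0],0]], grip=0.3)

```text
time: 38.45
eef_pos: [689.0, 10.9, 133.3]
tcp_rot: [0.983, 0.182, -0.021, -0.014]
wrist_force: [-0.2, 0.2, 0.0]
opening: 44.1
```

Emit:
arm_command(plan=[[[0,0,-0.04],0],[[0,0,-0.07],0],[[0,0,-0.07],0],[[0,0,-0.06],0],[[0,0,0],0]])

```text
time: 38.87
eef_pos: [693.1, 9.2, 254.9]
tcp_rot: [0.983, 0.184, -0.024, -0.014]
wrist_force: [-0.3, 0.1, -0.4]
opening: 56.9
```

Emit:
arm_command(plan=[[[0,0.07,0],0],[[0,0.07,0],0],[[0,0.07,0],0],[[0,0.07,0],0],[[0,0.06,0],0]])

```text
time: 39.28
eef_pos: [760.5, -140.7, 249.7]
tcp_rot: [0.98, 0.195, -0.022, -0.017]
wrist_force: [0.3, 1.2, -0.6]
opening: 57.0
```

```bash
python3 - <<'E'
from h import *
s=env.state()
print(s["eef_pos"],s["opening"],s["wrist_force"],yaw())
gap()
C=snap("side","s13.png"); b=cv2.imread("s13.png").astype(int)
a=cv2.resize(cv2.imread("pics/side0.png"),(512,384),interpolation=cv2.INTER_AREA).astype(int); d=np.abs(a-b).sum(2)
for n,p in [("bar_end",(601,57,105)),("mid bar",(600,95,105)),("lever",(600,140,165)),("post",(600,180,150)),("knob",(682,8,140)),("reag",(687,-271,75)),("tipbox",(476,-454,62)),("cas1",(498,-255,6)),("cas2",(342,-239,6)),("oldA",(558,-213,20)),("tape",(655,-400,10))]:
    u,v=w2px(C,p).round().astype(int); print(n,d[v-4:v+5,u-4:u+5].mean().round(1))
snap("top","t13.png")
ascii_(rect(cv2.imread("t13.png",0),cam("top"))[20:130],x0=135)
E
```

```text
[ 760.54115184 -140.73702545  249.74104248] 57.02250848519428 [ 0.28405209  1.17369309 -0.6212866 ] (np.float64(-67.58321832871533), np.float64(22.503297454649626))
mark (np.float64(-158.63280398567647), np.float64(105.80555555555556)) ptr (np.float64(-158.1414302501259), np.float64(55.94444444444446)) gap 0.4913737355505816
bar_end 19.6
mid bar 23.7
lever 21.0
post 16.4
knob 33.7
reag 16.7
tipbox 39.0
cas1 39.5
cas2 36.0
oldA 59.1
tape 34.0
cols y from -205 step 2.0
135.0 ==========+==================================
137.0 =============================================
139.0 =============================================
141.0 =============================================
143.0 =============================================
145.0 ==========+==================================
147.0 =======+++====+==============================
149.0 ========++=+=================================
151.0 =========+=+=================================
153.0 =============================================
155.0 =============================================
157.0 =========+==================================+
159.0 +========+==================================*
161.0 ===========================================+#
163.0 ===========================================*%
165.0 ========================================--=*%
167.0 =========+==============================--=*%
169.0 =======================================---=#%
171.0 ======================================--::=#%
173.0 +=====================================-:::=#%
175.0 ++===================================--:::=*%
177.0 ====================================--::::=*%
179.0 ===================================--:::::=#%
181.0 ==================================--::::::=*%
183.0 =================================---::::::=*%
185.0 =========================================+*#%
187.0 =================================*#######%%%%
189.0 ================================+#%%%%%%%%%%%
```

```bash
python3 - <<'E'
from h import *
a=cv2.resize(cv2.imread("pics/side0.png",0),(512,384),interpolation=cv2.INTER_AREA); C=cam("side")
for f in ["s1.png","s11.png","s13.png"]:
    b=cv2.imread(f,0); o=[]
    for n,p,h in [("bar",(600,75,105),6),("barend",(601,57,105),5),("lever",(600,140,150),7),("post",(600,180,150),7),("catch",(601,58,95),7)]:
        u,v=w2px(C,p).round().astype(int); t=a[v-h:v+h+1,u-h:u+h+1]; w=b[v-h-5:v+h+6,u-h-5:u+h+6]
        r=cv2.matchTemplate(w,t,cv2.TM_CCOEFF_NORMED); k=np.unravel_index(r.argmax(),r.shape); o.append((n,round(float(r[5,5]),2),round(float(r.max()),2),int(k[1])-5,int(k[0])-5))
    print(f,o)
E
```

```text
s1.png [('bar', 0.14, 0.57, -5, -1), ('barend', 0.45, 0.45, 0, 0), ('lever', 0.31, 0.68, 5, -3), ('post', 0.31, 0.46, 5, 4), ('catch', 0.67, 0.67, 0, 0)]
s11.png [('bar', 0.97, 0.97, 0, 0), ('barend', 0.97, 0.97, 0, 0), ('lever', 0.99, 0.99, 0, 0), ('post', 0.99, 0.99, 0, 0), ('catch', 0.95, 0.95, 0, 0)]
s13.png [('bar', 0.98, 0.98, 0, 0), ('barend', 0.97, 0.97, 0, 0), ('lever', 0.99, 0.99, 0, 0), ('post', 0.99, 0.99, 0, 0), ('catch', 0.95, 0.95, 0, 0)]
```

Gate, bar and lever match the initial latched picture exactly, and the squeezed state clearly did not. I'll hand the job in.

```bash
python3 -c "
from station import env
print(env.sign_off())"
```

```text
the job is handed in; nothing more can be done
None
```

I completed the whole sequence and handed the job in at about 39 s of robot time. Sign-off gives no verdict.

I squeezed the latch and swung the gate to about 105°. I pulled the tray out to its stop, stood the two pots on the bench upright in it, and pushed it home against its stop. Then I swung the gate shut so the bar dropped into its catch, and turned the clamp knob about 2.4 rad.

**Last checks:**
- **Gate, bar and lever:** they match the initial latched side picture with zero shift (correlation 0.97–0.99). The picture with the lever squeezed scored far lower.
- **Pointer:** about 0.5 mm from the set mark in the side camera. The knob angle turned suggests about 1.1 mm, so the two differ slightly, but both are inside 3 mm. The top view could not confirm it because the arm was in the way.
- **Tray:** pushed until about 13 N of resistance, after 163 mm of hand travel.
- **Pots:** seen upright before the tray went in. They are hidden under the roof now, so I could not check them again. The top, side and wrist views showed no other pots on the bench.
- **Bystanders:** none were deliberately touched, and they looked unmoved in the pictures before the tray went in. At the end I only did a rough image comparison, which was inconclusive because of shadows.
- **Contact:** one fingertip touched the bench at about 17 N while I picked up the first pot, below the 40 N limit. At hand-in the arm was clear of everything.

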